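Ratchet the wash tub's tray up, load the jar lid, and let it down

TASK

Get the floral jar lid ready to soak: pull the lift tray of the blue wash tub up by its orange grip, click by click, until the pawl holds it on the top tooth, without hauling hard against the end stop, and let go. Set the lid of the jar that stands alone at the front, knob up, in the middle of the raised tray. Then press the red pawl pad down, no harder than it needs, until the tray with the lid has sunk right to the bottom of the tub, and let the pad spring back up; leave the jar and the other things where they are.

Things in the scene. Friction and masses are not known exactly. Their poses are not given: they have to be found in the camera images.
- stand: Fixed empty wash tub with a ratchet lift. Blue tub 168 x 168 x 59 mm; origin at the centre of its underside on the worktop. Its own x points roughly away from the robot, y to the left. The ratchet column (two aluminium cheek plates, 38 mm wide along x over both, 50 mm along y, 112 mm high) stands centred 130 mm from the origin along -y.
- lift: Moving lift: toothed steel rail, orange grip, bracket, white tray; 0.45 kg, damped vertical slide. Origin at the stand's origin when fully down, rises with it. The pawl catches it at 12, 24, 36, 48 and 60 mm up; it starts at or just above 0, 12 or 24. Raising it slowly takes 5 to 8 N, up to 15 N just before each click. With the pawl lifted it sinks by itself at 3 to 6 cm/s.
- lift_grip (a point): Centre of the orange grip, an upright block 46 mm long (stand's x), 16 mm thick (stand's y), 40 mm high; 148 mm above the lift's origin and 125 mm along -y from it. To be pinched across its 16 mm. The cheek plates below end 112 mm above the worktop.
- lift_tray (a point): Centre of the top face of the white tray, an open frame 136 x 136 mm with a 96 mm square opening into which the lid's collar hangs. 18 mm above the lift's origin, so 18 mm above the worktop when down and 78 mm on the top tooth (19 mm above the tub's rim). The bracket's upright stands 70 mm from here along -y.
- pawl: The sprung pawl lever between the cheek plates; origin at its hinge pin, 68 mm above the worktop, 142 mm along the stand's -y. Its nose rests in the teeth; its tail sticks out along -y. Pressing the tail down swings the nose out of the teeth.
- pawl_pad (a point): Centre of the top face of the red thumb pad on the pawl's tail; pad 28 x 24 mm, 83 mm above the worktop at rest, 216 mm along the stand's -y from its origin. About 11 mm down it frees the rail, at 14 mm it meets a hard stop. Pressing it takes 1 to 4 N up to there. Keep it right down while the tray sinks; let go, it springs back up.
- end_stop: Two small black rubber blocks between the cheek plates that stop the lift about 2 mm above its top tooth, just after the click.
- canister_1: White porcelain jar with blue flowers standing alone in front of the row at the back, 114 mm wide, 122 mm high, loose, origin at the centre of its underside. At the start the lid sits on it.
- lid_mid (a point): Middle of the porcelain lid (119 mm wide, 65 mm high over all, 0.16 kg, loose, blue and violet flowers), half-way up on its axis. Its round knob, 24 mm thick and 18 mm high, is centred 21.5 mm above this point; the dome round its foot rises to 11 mm above this point; the underside of its flange, on which it rests, lies 22.5 mm below this point, its inner collar reaches 10 mm lower.
- burner_cap_1: Black burner cap 87 mm wide, 9 mm high, a bystander; origin under its centre.
- phone: Closed black phone 46 x 95 x 19 mm, a bystander; origin under its centre.

How it is judged:
On the way, in this order (a step that is already met when the one before it is completed fails the run):
1. the tray hangs on the top tooth, held by the pawl, the robot's fingers off the lift (z of lift_tray in the frame of stand above 0.0765 m and contact force between the fingers and lift below 0.05 N), for 0.3 s.
2. the lid rests knob up in the middle of the raised tray, let go (z of lift_tray in the frame of stand above 0.0765 m and contact force between the fingers and canister_lid_1 below 0.05 N and horizontal distance between lid_mid and lift_tray below 0.015 m and z of lid_mid in the frame of lift between 0.0365 and 0.0445 m and angle between lid_mid's own z axis and vertical below 0.1 rad), for 0.3 s.
At the end, for the whole second after the job is handed in: The tray is fully down in the tub (within 4 mm), the lid rests knob up on it within 15 mm of its middle, level and still, and the pawl pad has sprung back up (within 4 mm) (z of lift_tray in the frame of stand below 0.022 m and horizontal distance between lid_mid and lift_tray below 0.015 m and z of lid_mid in the frame of lift between 0.0365 and 0.0445 m and angle between lid_mid's own z axis and vertical below 0.1 rad and z of pawl_pad in the frame of stand above 0.079 m and linear speed of canister_lid_1 below 0.01 m/s); the robot touches nothing.
It fails at once if the lift is hauled against its end stop with more than 12 N (contact force between end_stop and anything else above 12 N).
It fails at once if the pawl is pressed with more than 12 N (contact force between the fingers and pawl above 12 N).
It fails at once if the lid is dropped (falls loose faster than 0.4 m/s) (contact force between the fingers and canister_lid_1 below 0.05 N and linear speed of canister_lid_1 above 0.4 m/s).
It fails at once if the jar is tipped or pushed more than 30 mm, or the burner cap or phone more than 20 mm (distance of canister_1 from where it was at the start of the episode above 0.03 m or angle between canister_1's own z axis and vertical above 0.3 rad or distance of any of burner_cap_1, phone from where it was at the start of the episode above 0.02 m).
It also fails if it takes over 72 s, if anything falls off the work surface, if the arm or the gripper's body presses on something with over 40 N, if the wrist force passes 120 N, or if a joint passes its speed limit or range.

ROBOT

A 6-joint arm with a two-finger parallel gripper is mounted at the origin on a cart in front of the work surface, level with it; the furniture and walls round the work are solid. World frame = base frame: x ahead of the robot, y to its left, z up, the work surface at z = 0. Lengths are in m, angles in rad, forces in N, time in s.
With the tool pointing down it reaches from about 0.375 to 0.9 m from the base axis. Payload 3.1 kg.
Tool frame: the origin (TCP) lies midway between the tips of the shut fingers; the grasp point (between the pads) lies 19 mm behind it; x points along the fingers, y is the direction in which the jaws open and shut, and the axes are right-handed (so a half turn about x gives the same grasp; the last joint's range is limited). The gripper opens to 87 mm and grips with 3 to 60 N. Pads are 19 mm wide; open, the fingers measure 117 mm over their backs; the gripper's body (75 mm by 190 mm) begins 51 mm behind the grasp point.
Start: joints at [-1.373, 0.527, 1.433, -0, 1.181, -0.178], TCP at [0.229, -0.581, 0.223] pointing down, gripper open.
Joint ranges: [-3.08, 3.08], [-0.75, 2.2], [0.22, 2.44], [-1.43, 4.57], [0, 2.65], [-2.85, 2.85]. Speed limits (rad/s): [2.79, 2.79, 3.14, 3.14, 3.14, 3.14].

INTERFACE

Orientations are given as [roll, pitch, yaw] about the fixed x, y, z axes, in that order (R = Rz(yaw) Ry(pitch) Rx(roll)).
In Python, from station import bot gives the robot as it stands. The module is installed in compiled form; this text tells all that it offers.
- The arm moves only by the tool apply_moves, never from a script. Its argument "steps" is a list of rows, each a list of 6 numbers: the shift along the world's x, y, z in units of 25 mm (1.0 is 25 mm), then the turn, a rotation vector about the world's x, y, z in units of 6 degrees (1.0 is 6 degrees). A call has 1 to 12 rows; each row is the pose to reach, as a shift and turn from the pose commanded when the call began; what a row does not reach only later rows make up. A row lasts 1/12 s, in which the tool goes at most 41.7 mm and 7.16 degrees, less where a joint would pass 70% of its speed; a pose out of reach is approached as far as the arm can. A call with a gripper value outside its range is refused whole. "fingers" is the opening, from 0 (shut) to 1 (fully open), set as the call begins (left out, the last holds). The fingers move at their own pace and stop on an object; "force" is the grip in N (left out, the last holds). Time passes only in rows, so rows that repeat a pose let the fingers close. It gives the time, the measured TCP pose, the force and the opening at its end, in the units of the state.
- bot.get_obs(): the state, without advancing time (a new reading comes with each control period).
- bot.camera(name): name is "side" or "top" or "wrist"; returns the picture (400x640x3 uint8, blue, green, red); there is no depth.
- bot.camera_model(name): a dict with "fovy" (degrees; the focal length in pixels is half the picture's height over the tangent of half this angle, whatever the lens; pixels are square), "cx", "cy" (the principal point, pixels), "dist" ([k1, k2, p1, p2, k3] as OpenCV has them; the pictures are not rectified), "cam_to_world" (4x4, takes a point from camera to world coordinates). Camera axes: x right, y up, looking along -z (the intrinsics and any distortion apply to the point x, -y, -z); pixel columns grow to the right and rows downward; lengths in m; the calibration is good to about 2 mm. A picture is of the moment at which its call begins: read the wrist's pose just before it. camera_model takes no time and is no camera call; for the wrist camera it gives the pose at the moment of the call.
- bot.job_done(): hands the job in, once; it reports no verdict.
The state is a dict: "clock": time; "joint_positions": joint angles; "joint_velocities": joint speeds; "tau": joint torques, N m; "tcp_pos": TCP position; "tcp_rot": TCP orientation; "force": force on the tool from outside, world axes, zero at the start; "torque": the same for the moment, N m; "opening": opening from 0.0 (shut) to 1.0 (fully open).
Only numpy, scipy, OpenCV 4.12 (cv2) and the standard library are available. Lean on these libraries where they do the work, as an engineer would, in place of code of your own. Each camera call takes 0.05 s, during which the arm holds its last target.

## Working session

There is one attempt and no reset: what is moved stays moved. The work goes in short steps, Python scripts to look and compute and a tool call to move; the robot and the scene stay as the last step left them, time stands still between calls to the robot, and variables do not carry over. Pictures are saved under pics/ and viewed, and the job is handed in when it is done.

Besides the shell and the picture viewer there is one more tool, called after ">>>" as a command line: name --pt "numbers of a row" for each row, then --argument value for the rest. apply_moves: Moves the arm, as the interface text tells. Its arguments: {"type":"object","properties":{"steps":{"type":"array"},"fingers":{"type":"number"},"force":{"type":"number"}},"required":["steps"]}

```bash
mkdir -p pics; ls
python3 - <<'E'
from station import bot
import cv2,numpy as np
o=bot.get_obs()
for k,v in o.items(): print(k,np.round(v,4))
for n in ["side","top","wrist"]:
    m=bot.camera_model(n); print(n,m['fovy'],m['cx'],m['cy'],m['dist']); print(np.round(m['cam_to_world'],4).tolist())
    cv2.imwrite(f"pics/{n}0.png",bot.camera(n))
E
```

```text
pics
clock 0.0
joint_positions [-1.3735  0.5285  1.4339 -0.      1.1814 -0.1785]
joint_velocities [ 0.0003 -0.0012  0.0008 -0.0002 -0.0015  0.0004]
tau [-1.40000e-03 -4.40053e+01 -1.76593e+01  6.32000e-02  5.83000e-02
 -1.00000e-04]
tcp_pos [ 0.2293 -0.5806  0.2215]
tcp_rot [-1.74    1.5686  1.7774]
force [-0.5954 -0.6566  0.2121]
torque [ 0.0266 -0.0189 -0.0009]
opening 0.9979
side 47.76558921406133 335.2219797154284 195.40373944309968 [0.03485171 0.         0.         0.         0.        ]
[[-0.975, 0.1098, -0.1933, 0.2803], [-0.2212, -0.3935, 0.8923, 1.4331], [0.0219, 0.9128, 0.4079, 0.6792], [0.0, 0.0, 0.0, 1.0]]
top 57.51134078033941 315.7205057513393 199.3365230292515 [0.02918133 0.         0.         0.         0.        ]
[[0.0005, 0.9979, -0.0646, 0.4762], [-1.0, 0.0006, 0.0017, 0.1538], [0.0017, 0.0646, 0.9979, 1.2202], [0.0, 0.0, 0.0, 1.0]]
wrist 69.28459402150496 316.6880085447201 196.89857662112667 [0.01472917 0.         0.         0.         0.        ]
[[0.3667, 0.8938, 0.2581, 0.2993], [-0.9304, 0.3529, 0.0996, -0.5518], [-0.002, -0.2767, 0.961, 0.3838], [0.0, 0.0, 0.0, 1.0]]
```

View pics/side0.png

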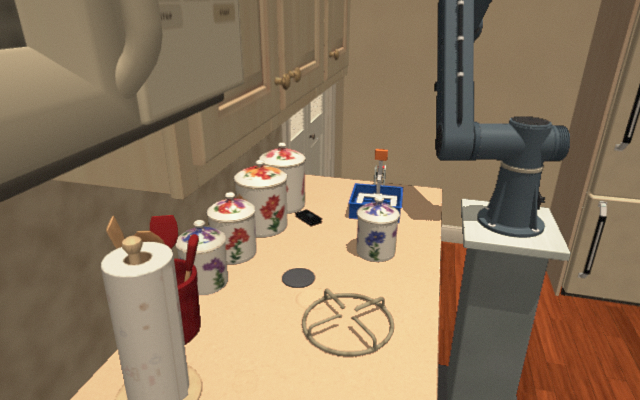

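View pics/top0.png

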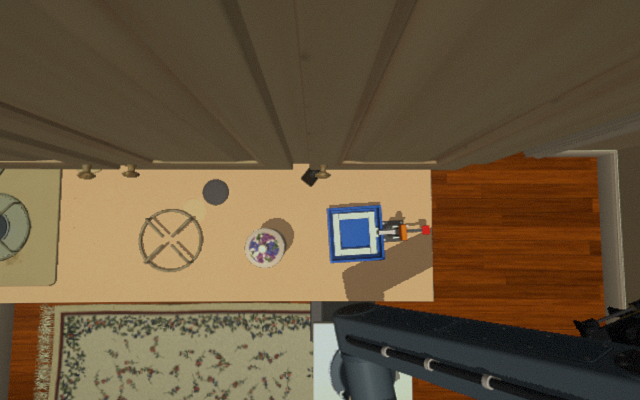

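View pics/wrist0.png

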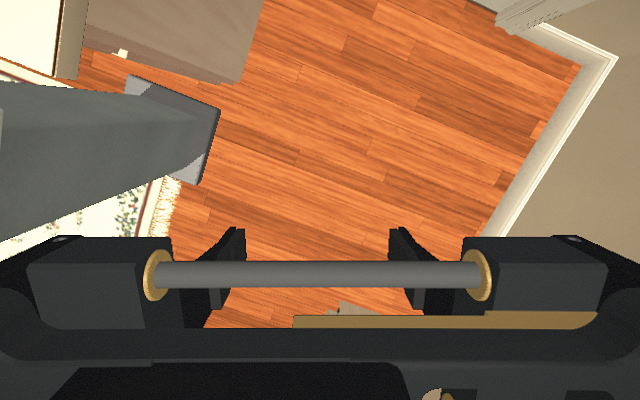

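The side view shows the tub at (377,200) with its grip at (381,155) and the lone jar at (378,230). In the top view the tub is at (355,233), the grip at (403,231), the red pad at (426,230) and the lid knob near (265,247). I'll measure these next.

```bash
cat > h.py <<'E'
import numpy as np,cv2
from station import bot
def K(m,h=400):
    f=h/2/np.tan(np.radians(m['fovy'])/2)
    return np.array([[f,0,m['cx']],[0,f,m['cy']],[0,0,1.]])
def ray(m,uv):
    p=cv2.undistortPoints(np.array([[uv]],float),K(m),np.array(m['dist'],float))[0,0]
    T=np.array(m['cam_to_world']); d=T[:3,:3]@np.array([p[0],-p[1],-1.])
    return T[:3,3],d/np.linalg.norm(d)
def onz(m,uv,z):
    o,d=ray(m,uv); return o+d*(z-o[2])/d[2]
def tri(m1,u1,m2,u2):
    o1,d1=ray(m1,u1);o2,d2=ray(m2,u2)
    A=np.stack([d1,-d2],1); t=np.linalg.lstsq(A,o2-o1,rcond=None)[0]
    a=o1+d1*t[0];b=o2+d2*t[1]; return (a+b)/2,np.linalg.norm(a-b)
def proj(m,P):
    T=np.linalg.inv(np.array(m['cam_to_world'])); c=T[:3,:3]@np.array(P)+T[:3,3]
    q=np.array([[c[0],-c[1],-c[2]]]); return cv2.projectPoints(q,np.zeros(3),np.zeros(3),K(m),np.array(m['dist'],float))[0][0,0]
def blobs(mask,minA=15):
    n,l,s,c=cv2.connectedComponentsWithStats(mask.astype(np.uint8)*255)
    return [(s[i,4],s[i,:4].tolist(),c[i].round(1).tolist()) for i in range(1,n) if s[i,4]>=minA]
def hsv(im): 
    h=cv2.cvtColor(im,cv2.COLOR_BGR2HSV).astype(int); return h[...,0],h[...,1],h[...,2]
E
python3 - <<'E'
from h import *
for n in ["top","side"]:
    im=cv2.imread(f"pics/{n}0.png"); H,S,V=hsv(im)
    roi=np.zeros(H.shape,bool)
    if n=="top": roi[190:290,230:440]=1
    else: roi[140:270,340:420]=1
    print(n,"orange",blobs((H>=5)&(H<=14)&(S>200)&(V>120)&roi,8))
    print("red",blobs(((H<4)|(H>176))&(S>190)&(V>120)&roi,8))
    print("blue",blobs((H>100)&(H<125)&(S>150)&roi,100))
    print("white",blobs((S<50)&(V>150)&roi,40))
    c=im[190:270,240:440] if n=="top" else im[140:270,340:420]
    cv2.imwrite(f"pics/{n}0z.png",cv2.resize(c,None,fx=4 if n=="top" else 4,fy=4,interpolation=cv2.INTER_CUBIC))
E
```

```text
top orange [(np.int32(26), [401, 225, 4, 15], [401.7, 231.3]), (np.int32(10), [433, 229, 7, 2], [435.8, 229.3])]
red [(np.int32(53), [422, 226, 8, 8], [425.4, 229.4])]
blue [(np.int32(643), [328, 206, 56, 56], [359.9, 232.4]), (np.int32(752), [340, 219, 29, 29], [354.4, 232.9])]
white [(np.int32(855), [333, 212, 45, 44], [354.7, 233.5]), (np.int32(57), [379, 230, 16, 5], [386.6, 232.0]), (np.int32(117), [248, 245, 19, 18], [258.1, 251.3])]
side orange []
red []
blue [(np.int32(390), [349, 184, 27, 34], [359.7, 197.4]), (np.int32(225), [380, 186, 22, 24], [393.1, 193.0])]
white [(np.int32(229), [356, 193, 41, 15], [377.5, 197.9]), (np.int32(373), [359, 206, 41, 16], [379.3, 215.0])]
```

View pics/top0z.png

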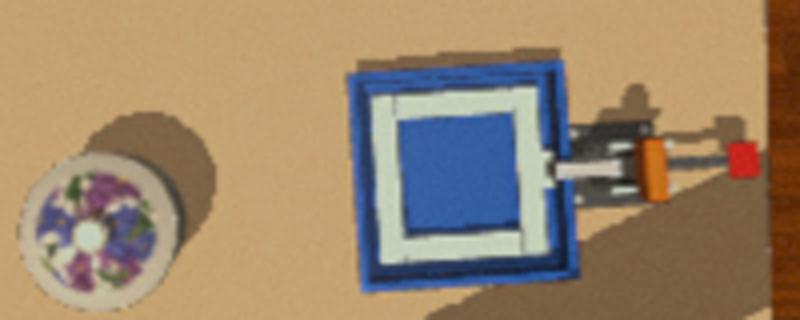

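View pics/side0z.png

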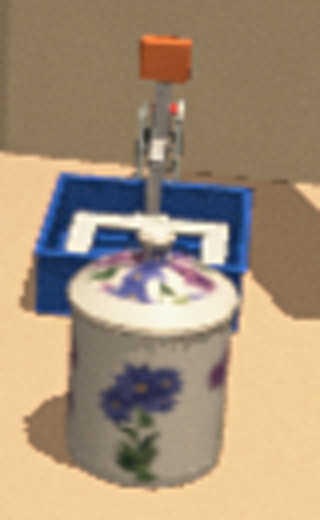

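Run:
```python
from h import *
im=cv2.imread("pics/side0.png"); H,S,V=hsv(im)
roi=np.zeros(H.shape,bool); roi[140:185,360:400]=1
print(im[155,381],H[155,381],S[155,381],V[155,381])
print(blobs((H<16)&(S>170)&roi,8))
```

```text
[ 39  78 154] 10 190 154
[(np.int32(126), [375, 149, 13, 11], [380.6, 154.0])]
```

Run:
```python
from h import *
mt=bot.camera_model("top"); ms=bot.camera_model("side")
im=cv2.imread("pics/top0.png"); H,S,V=hsv(im)
roi=np.zeros(H.shape,bool); roi[195:275,320:390]=1
m=((H>100)&(H<125)&(S>120)&roi).astype(np.uint8)
c=max(cv2.findContours(m,cv2.RETR_EXTERNAL,cv2.CHAIN_APPROX_NONE)[0],key=cv2.contourArea)
r=cv2.minAreaRect(c); print(r); b=cv2.boxPoints(r)
P=np.array([onz(mt,p,0.059) for p in b]); print(P.round(4)); print("ctr",P.mean(0).round(4),np.linalg.norm(P-np.roll(P,1,0),axis=1).round(4), np.degrees(np.arctan2((P-np.roll(P,1,0))[:,1],(P-np.roll(P,1,0))[:,0])).round(1))
# grip top-face centre from top view: orange mask incl. side
roi[:]=0; roi[215:250,396:412]=1
om=((H<18)&(S>180)&(V>100)&roi); print("orange",blobs(om,5))
print(tri(mt,(403.2,231.8),ms,(380.6,154.0)))
for z in (.083,): print("pad",onz(mt,(425.5,229.5),z))
for z in (.018,.03,.042): print("tray",z,onz(mt,(354.7,233.0),z))
# knob top: 122-? 
kt=(240+90/4,190+235/4); ks=(340+155/4,140+232/4); print("knob",kt,ks,tri(mt,kt,ms,ks),onz(mt,kt,.150))
# lid flange circle
print("flange", onz(mt,(240+100/4,190+232/4),.1))
for nm,uv in (("cap",(215,192)),("phone",(312,178))): print(nm,onz(mt,uv,.005).round(3))
```

```text
((355.6653747558594, 233.64593505859375), (54.393863677978516, 54.144351959228516), 86.42366790771484)
[[ 0.5231  0.116   0.059 ]
 [ 0.534  -0.0562  0.059 ]
 [ 0.3626 -0.0649  0.059 ]
 [ 0.3518  0.1056  0.059 ]]
ctr [0.4429 0.0251 0.059 ] [0.1716 0.1726 0.1716 0.1708] [   3.5  -86.4 -177.1   93.6]
orange [(np.int32(86), [400, 225, 7, 16], [403.4, 232.3])]
(array([ 0.4506785 , -0.10140805,  0.15927833]), np.float64(0.00033174724973978627))
pad [ 0.45625717 -0.18881531  0.083     ]
tray 0.018 [0.44331973 0.02368402 0.018     ]
tray 0.03 [0.44364799 0.02498287 0.03      ]
tray 0.042 [0.44397625 0.02628173 0.042     ]
knob (262.5, 248.75) (378.75, 198.0) (array([0.40257835, 0.30408455, 0.1700504 ]), np.float64(3.684438864128457e-05)) [0.40115397 0.30695126 0.15      ]
flange [0.39991198 0.30651762 0.1       ]
cap [0.579 0.488 0.005]
phone [0.627 0.164 0.005]
```

```bash
cat >> h.py <<'E'
from scipy.spatial.transform import Rotation as Ro
def plan(pos,jawdeg,tilt=None):
    """units from measured pose to target: tool down, jaw (tool y) along jawdeg (mod 180 nearest)"""
    o=bot.get_obs(); R0=Ro.from_euler('xyz',o['tcp_rot']).as_matrix()
    a=np.radians(jawdeg); y=np.array([np.cos(a),np.sin(a),0])
    best=None
    for s in (1,-1):
        yy=s*y; x=np.array([0,0,-1.]); R=np.stack([x,yy,np.cross(x,yy)],1)
        rv=Ro.from_matrix(R@R0.T).as_rotvec()
        if best is None or np.linalg.norm(rv)<np.linalg.norm(best): best=rv
    print("clock",o['clock'],"tcp",np.round(o['tcp_pos'],4),"F",np.round(o['force'],2),"op",round(o['opening'],3),"q",np.round(o['joint_positions'],3))
    print("toolX",R0[:,0].round(4),"toolY",R0[:,1].round(3))
    print("shift units",((np.array(pos)-o['tcp_pos'])/.025).round(2),"turn units",(np.degrees(best)/6).round(2))
E
python3 - <<'E'
from h import *
plan([0.4506,-0.100,0.30],-86.5)
E
```

```text
clock 0.15 tcp [ 0.2293 -0.5808  0.2218] F [0.38 0.44 0.39] op 1.001 q [-1.373  0.528  1.434 -0.     1.181 -0.179]
toolX [-3.0e-04  1.6e-03 -1.0e+00] toolY [ 0.367 -0.93  -0.002]
shift units [ 8.85 19.23  3.13] turn units [-0.02 -0.   -3.01]
```

>>> apply_moves --pt "0 0 2 0 0 0" --pt "1.4 3 3.1 0 0 -1" --pt "2.1 4.5 3.1 0 0 -2" --pt "2.8 6 3.1 0 0 -3" --pt "3.5 7.5 3.1 0 0 -3" --pt "4.2 9 3.1 0 0 -3" --pt "4.9 10.5 3.1 0 0 -3" --pt "5.6 12 3.1 0 0 -3" --pt "6.3 13.5 3.1 0 0 -3" --pt "7 15 3.1 0 0 -3" --pt "7.7 16.5 3.1 0 0 -3" --pt "8.3 18 3.1 0 0 -3" --fingers 1

```text
clock: 1.15
tcp_pos: [0.4205, -0.168, 0.3001]
tcp_rot: [2.817, 1.571, -0.263]
force: [0.3, -0.0, 0.1]
opening: 1.002
```

>>> apply_moves --pt "0.5 1.2 0 0 0 0" --pt "0.5 1.2 0 0 0 0" --pt "0.5 1.2 0 0 0 0" --pt "0.5 1.2 0 0 0 0"

```text
clock: 1.48
tcp_pos: [0.4325, -0.1402, 0.2999]
tcp_rot: [0.979, 1.57, -2.1]
force: [-0.3, -0.5, 0.5]
opening: 1.001
```

Run:
```python
from h import *
plan([0.4506,-0.100,0.30],-86.5)
m=bot.camera_model("wrist"); im=bot.camera("wrist"); cv2.imwrite("pics/w1.png",im)
np.save("pics/w1.npy",m['cam_to_world'])
for n,p in (("grip",[.4506,-.1,.18]),("pad",[.4562,-.1906,.083]),("tray",[.443,.025,.03])): print(n,proj(m,p))
```

```text
clock 1.4833 tcp [ 0.4325 -0.1402  0.2999] F [-0.31 -0.54  0.54] op 1.001 q [-5.600e-01  1.970e-01  1.736e+00 -1.000e-03  1.209e+00  9.490e-01]
toolX [-4.e-04 -6.e-04 -1.e+00] toolY [ 0.062 -0.998  0.001]
shift units [0.72 1.61 0.  ] turn units [ 0.01 -0.   -0.01]
grip [278.6641033  171.15038761]
pad [357.26528527 156.94487737]
tray [206.84854847 151.56911132]
```

View pics/w1.png

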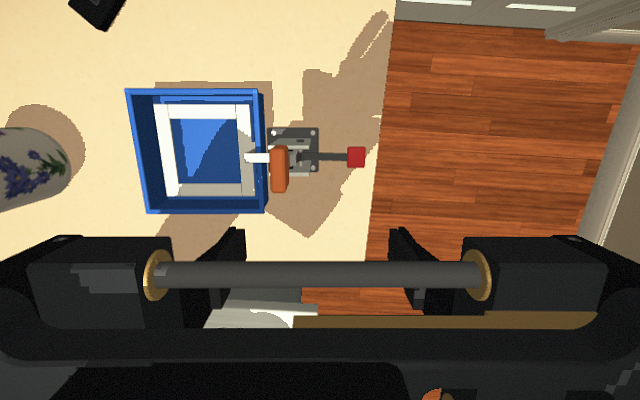

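The wrist view shows the orange grip at (279,168), the pad at (356,157) and the tub rim corners at about (125,89), (263,90), (268,213) and (148,213). These match my projections. I'll refine the position from these.

Run:
```python
from h import *
m=bot.camera_model("wrist"); im=cv2.imread("pics/w1.png"); H,S,V=hsv(im)
r=((H<4)|(H>176))&(S>150)&(V>120); roi=np.zeros(H.shape,bool); roi[140:175,335:375]=1
print("red",blobs(r&roi,20))
print("pad",onz(m,blobs(r&roi,50)[0][2],.083))
roi[:]=0; roi[135:205,262:295]=1
o=(H>=3)&(H<=14)&(S>170)&roi
print("or",blobs(o,20)); 
cs=max(cv2.findContours(o.astype(np.uint8),0,2)[0],key=cv2.contourArea); print(cv2.minAreaRect(cs))
roi[:]=0; roi[80:220,115:280]=1
b=((H>100)&(H<125)&(S>120)&roi).astype(np.uint8)
c=max(cv2.findContours(b,0,1)[0],key=cv2.contourArea); q=cv2.approxPolyDP(cv2.convexHull(c),6,True)[:,0]; print(q.tolist())
P=np.array([onz(m,p,.059) for p in q]); print(P.round(4))
crop=im[75:225,110:390]; cv2.imwrite("pics/w1z.png",cv2.resize(crop,None,fx=2.8,fy=2.8,interpolation=cv2.INTER_CUBIC))
```

```text
red [(np.int32(343), [347, 147, 18, 20], [355.8, 156.6])]
pad [ 0.4563712  -0.18924264  0.083     ]
or [(np.int32(812), [269, 145, 20, 48], [278.9, 168.6])]
((278.5, 168.5), (19.0, 47.0), 0.0)
[[257, 89], [263, 212], [147, 213], [125, 89]]
[[ 0.5331 -0.0552  0.059 ]
 [ 0.3637 -0.0645  0.059 ]
 [ 0.352   0.1048  0.059 ]
 [ 0.522   0.1154  0.059 ]]
```

View pics/w1z.png

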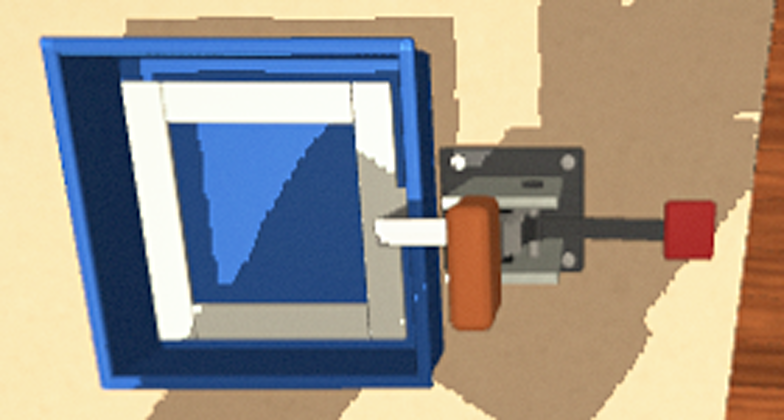

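>>> apply_moves --pt "0.71 1.62 0 0 0 0" --pt "0.71 1.62 0 0 0 0" --pt "0.71 1.62 -1.2 0 0 0" --pt "0.71 1.62 -2.4 0 0 0" --pt "0.71 1.62 -3 0 0 0" --pt "0.71 1.62 -3 0 0 0" --pt "0.71 1.62 -3 0 0 0" --fingers 0.5 --force 20

```text
clock: 2.12
tcp_pos: [0.4499, -0.1005, 0.2246]
tcp_rot: [-0.464, 1.569, 2.737]
force: [-0.2, -0.4, -0.3]
opening: 0.56
```

Run:
```python
from h import *
plan([0.4502,-0.0997,0.143],-86.5)
m=bot.camera_model("wrist"); im=bot.camera("wrist"); cv2.imwrite("pics/w2.png",im)
```

```text
clock 2.1167 tcp [ 0.4499 -0.1005  0.2246] F [-0.2  -0.4  -0.35] op 0.56 q [-0.463  0.306  1.826 -0.     1.012  1.048]
toolX [-1.8e-03  8.0e-04 -1.0e+00] toolY [ 0.06  -0.998 -0.001]
shift units [ 0.01  0.03 -3.26] turn units [-0.01 -0.02  0.01]
```

View pics/w2.png

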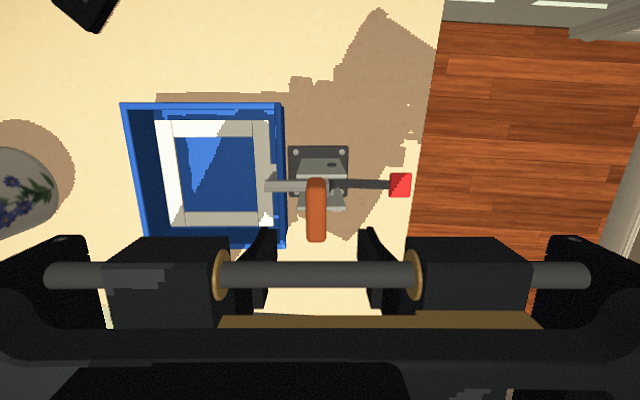

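The grip at (316,210) sits centred between the fingertips at (262,240) and (370,240). I'll descend and pinch it.

>>> apply_moves --pt "0 0 -1 0 0 0" --pt "0 0 -2 0 0 0" --pt "0 0 -2.8 0 0 0" --pt "0 0 -3.25 0 0 0" --pt "0 0 -3.25 0 0 0" --pt "0 0 -3.25 0 0 0"

```text
clock: 2.67
tcp_pos: [0.4513, -0.1003, 0.1446]
tcp_rot: [2.618, 1.569, -0.463]
force: [-0.1, -0.3, 1.5]
opening: 0.501
```

>>> apply_moves --pt "0 0 0 0 0 0" --pt "0 0 0 0 0 0" --pt "0 0 0 0 0 0" --pt "0 0 0 0 0 0" --pt "0 0 0 0 0 0" --pt "0 0 0 0 0 0" --fingers 0 --force 30

```text
clock: 3.17
tcp_pos: [0.4507, -0.0996, 0.1441]
tcp_rot: [2.365, 1.57, -0.715]
force: [-0.3, 0.4, 2.1]
opening: 0.179
```

>>> apply_moves --pt "0 0 0.05 0 0 0" --pt "0 0 0.1 0 0 0" --pt "0 0 0.15 0 0 0" --pt "0 0 0.2 0 0 0" --pt "0 0 0.25 0 0 0" --pt "0 0 0.3 0 0 0" --pt "0 0 0.35 0 0 0" --pt "0 0 0.4 0 0 0"

```text
clock: 3.83
tcp_pos: [0.4506, -0.0996, 0.1529]
tcp_rot: [1.106, 1.571, -1.974]
force: [5.1, -3.0, -21.5]
opening: 0.179
```

>>> apply_moves --pt "0 0 0.05 0 0 0" --pt "0 0 0.1 0 0 0" --pt "0 0 0.1 0 0 0"

```text
clock: 4.08
tcp_pos: [0.4506, -0.0996, 0.1566]
tcp_rot: [2.168, 1.57, -0.912]
force: [3.0, -2.3, -5.9]
opening: 0.179
```

>>> apply_moves --pt "0 0 0.05 0 0 0" --pt "0 0 0.1 0 0 0" --pt "0 0 0.1 0 0 0"

```text
clock: 4.33
tcp_pos: [0.4506, -0.0996, 0.1594]
tcp_rot: [2.461, 1.57, -0.619]
force: [1.3, -2.3, -4.3]
opening: 0.185
```

>>> apply_moves --pt "0 0 0.05 0 0 0" --pt "0 0 0.1 0 0 0" --pt "0 0 0.1 0 0 0"

```text
clock: 4.58
tcp_pos: [0.4506, -0.0996, 0.1614]
tcp_rot: [2.452, 1.57, -0.627]
force: [3.3, -3.4, -9.0]
opening: 0.182
```

Run:
```python
from h import *
plan([0.4502,-0.0997,0.143],-86.5)
ims=bot.camera("side"); imt=bot.camera("top"); cv2.imwrite("pics/s3.png",ims); cv2.imwrite("pics/t3.png",imt);
```

```text
clock 4.5833 tcp [ 0.4506 -0.0996  0.1614] F [ 3.34 -3.35 -9.  ] op 0.182 q [-0.46   0.408  1.897 -0.     0.836  1.049]
toolX [ 5.e-04 -3.e-04 -1.e+00] toolY [ 0.062 -0.998  0.   ]
shift units [-0.02 -0.   -0.74] turn units [ 0.    0.   -0.01]
```

Run:
```python
from h import *
im=cv2.imread("pics/s3.png"); cv2.imwrite("pics/s3z.png",cv2.resize(im[90:240,320:440],None,fx=5,fy=4,interpolation=cv2.INTER_CUBIC))
im=cv2.imread("pics/t3.png"); cv2.imwrite("pics/t3z.png",cv2.resize(im[180:300,300:450],None,fx=5,fy=5,interpolation=cv2.INTER_CUBIC))
```

```text
(no output)
```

View pics/s3z.png

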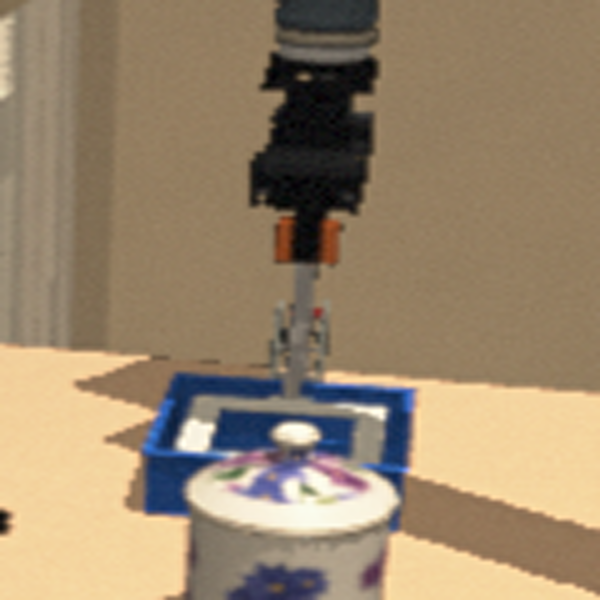

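View pics/t3z.png

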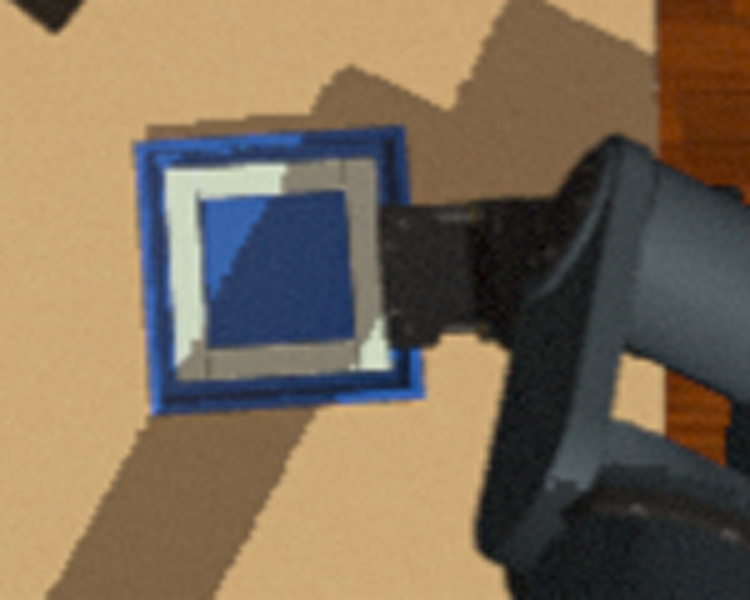

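>>> apply_moves --pt "0 0 0.04 0 0 0" --pt "0 0 0.08 0 0 0" --pt "0 0 0.1 0 0 0"

```text
clock: 4.93
tcp_pos: [0.4506, -0.0996, 0.1637]
tcp_rot: [2.398, 1.57, -0.682]
force: [2.9, -3.6, -11.0]
opening: 0.18
```

>>> apply_moves --pt "0 0 0.02 0 0 0" --pt "0 0 0.04 0 0 0"

```text
clock: 5.1
tcp_pos: [0.4506, -0.0996, 0.1647]
tcp_rot: [2.441, 1.57, -0.639]
force: [2.7, -3.1, -10.9]
opening: 0.18
```

>>> apply_moves --pt "0 0 0.02 0 0 0" --pt "0 0 0.04 0 0 0"

```text
clock: 5.27
tcp_pos: [0.4506, -0.0996, 0.1658]
tcp_rot: [2.461, 1.57, -0.619]
force: [2.8, -3.2, -11.4]
opening: 0.18
```

>>> apply_moves --pt "0 0 0.02 0 0 0" --pt "0 0 0.04 0 0 0"

```text
clock: 5.43
tcp_pos: [0.4506, -0.0996, 0.1671]
tcp_rot: [2.492, 1.57, -0.587]
force: [3.1, -2.2, -7.3]
opening: 0.181
```

>>> apply_moves --pt "0 0 0.02 0 0 0" --pt "0 0 0.04 0 0 0"

```text
clock: 5.6
tcp_pos: [0.4506, -0.0996, 0.1682]
tcp_rot: [2.497, 1.57, -0.583]
force: [1.0, -3.3, -6.2]
opening: 0.178
```

>>> apply_moves --pt "0 0 0.02 0 0 0" --pt "0 0 0.04 0 0 0"

```text
clock: 5.77
tcp_pos: [0.4506, -0.0996, 0.1692]
tcp_rot: [2.435, 1.57, -0.645]
force: [2.9, -3.4, -6.4]
opening: 0.181
```

>>> apply_moves --pt "0 0 0.02 0 0 0" --pt "0 0 0.04 0 0 0"

```text
clock: 5.93
tcp_pos: [0.4506, -0.0996, 0.1699]
tcp_rot: [2.466, 1.57, -0.613]
force: [2.9, -3.0, -5.5]
opening: 0.183
```

>>> apply_moves --pt "0 0 0.04 0 0 0" --pt "0 0 0.08 0 0 0" --pt "0 0 0.12 0 0 0" --pt "0 0 0.16 0 0 0" --pt "0 0 0.2 0 0 0" --pt "0 0 0.24 0 0 0"

```text
clock: 6.43
tcp_pos: [0.4505, -0.0996, 0.1749]
tcp_rot: [0.779, 1.571, -2.301]
force: [5.0, -4.2, -16.6]
opening: 0.183
```

>>> apply_moves --pt "0 0 0.02 0 0 0" --pt "0 0 0.04 0 0 0"

```text
clock: 6.6
tcp_pos: [0.4506, -0.0996, 0.1758]
tcp_rot: [2.539, 1.571, -0.541]
force: [5.1, -4.3, -16.3]
opening: 0.179
```

>>> apply_moves --pt "0 0 0.02 0 0 0" --pt "0 0 0.04 0 0 0"

```text
clock: 6.77
tcp_pos: [0.4506, -0.0996, 0.1766]
tcp_rot: [-0.676, 1.571, 2.527]
force: [6.2, -4.2, -17.4]
opening: 0.184
```

>>> apply_moves --pt "0 0 0.02 0 0 0" --pt "0 0 0.04 0 0 0"

```text
clock: 6.93
tcp_pos: [0.4505, -0.0996, 0.1774]
tcp_rot: [-0.543, 1.571, 2.66]
force: [6.6, -5.4, -21.0]
opening: 0.179
```

>>> apply_moves --pt "0 0 0.02 0 0 0" --pt "0 0 0.04 0 0 0"

```text
clock: 7.1
tcp_pos: [0.4506, -0.0996, 0.1792]
tcp_rot: [-0.451, 1.571, 2.752]
force: [2.5, -3.6, -7.7]
opening: 0.182
```

>>> apply_moves --pt "0 0 0.02 0 0 0" --pt "0 0 0.04 0 0 0"

```text
clock: 7.27
tcp_pos: [0.4506, -0.0996, 0.1808]
tcp_rot: [2.273, 1.571, -0.807]
force: [2.5, -3.4, -4.2]
opening: 0.18
```

>>> apply_moves --pt "0 0 0.04 0 0 0" --pt "0 0 0.08 0 0 0" --pt "0 0 0.12 0 0 0" --pt "0 0 0.16 0 0 0" --pt "0 0 0.2 0 0 0"

```text
clock: 7.68
tcp_pos: [0.4506, -0.0996, 0.1852]
tcp_rot: [2.51, 1.57, -0.57]
force: [5.7, -2.8, -13.2]
opening: 0.18
```

Run:
```python
from h import *
plan([0.4502,-0.0997,0.19],-86.5)
im=bot.camera("side"); cv2.imwrite("pics/s4.png",im); m=bot.camera_model("side")
im0=cv2.imread("pics/side0.png"); 
for im in (im0,cv2.imread("pics/s3.png"),im):
    H,S,V=hsv(im); roi=np.zeros(H.shape,bool); roi[120:170,365:395]=1
    print(blobs((H<16)&(S>170)&(V>90)&roi,5))
# expected rows of the bottom face edge for lift heights
for L in (0,12,29,36,48,54,60): print(L,proj(m,[.4502,-.0917,.128+L/1000]).round(1),proj(m,[.4502,-.0917,.168+L/1000]).round(1))
```

```text
clock 7.6833 tcp [ 0.4506 -0.0996  0.1852] F [  5.68  -2.8  -13.16] op 0.18 q [-0.46   0.367  1.872 -0.     0.902  1.049]
toolX [ 3.e-04 -2.e-04 -1.e+00] toolY [ 0.062 -0.998  0.   ]
shift units [-0.01 -0.01  0.19] turn units [ 0.    0.   -0.01]
[(np.int32(126), [375, 149, 13, 11], [380.6, 154.0])]
[(np.int32(30), [375, 144, 4, 11], [376.2, 149.4]), (np.int32(25), [384, 145, 4, 11], [385.5, 149.8])]
[(np.int32(29), [375, 138, 4, 10], [376.9, 142.7]), (np.int32(29), [385, 139, 3, 10], [386.0, 143.3])]
0 [379.8 163.2] [380.5 152.5]
12 [380. 160.] [380.7 149.3]
29 [380.3 155.5] [381.  144.7]
36 [380.4 153.6] [381.1 142.8]
48 [380.6 150.4] [381.4 139.5]
54 [380.7 148.8] [381.5 137.8]
60 [380.8 147.1] [381.6 136.2]
```

>>> apply_moves --pt "0 0 0.02 0 0 0" --pt "0 0 0.04 0 0 0" --pt "0 0 0.06 0 0 0" --pt "0 0 0.08 0 0 0"

```text
clock: 8.07
tcp_pos: [0.4506, -0.0996, 0.1873]
tcp_rot: [2.54, 1.571, -0.54]
force: [4.5, -4.7, -10.9]
opening: 0.182
```

>>> apply_moves --pt "0 0 0.02 0 0 0" --pt "0 0 0.04 0 0 0"

```text
clock: 8.23
tcp_pos: [0.4506, -0.0996, 0.1883]
tcp_rot: [2.58, 1.57, -0.5]
force: [3.6, -4.2, -10.7]
opening: 0.18
```

>>> apply_moves --pt "0 0 0.02 0 0 0" --pt "0 0 0.02 0 0 0"

```text
clock: 8.4
tcp_pos: [0.4506, -0.0996, 0.1889]
tcp_rot: [2.491, 1.57, -0.589]
force: [4.2, -3.8, -9.2]
opening: 0.18
```

>>> apply_moves --pt "0 0 0.02 0 0 0" --pt "0 0 0.02 0 0 0"

```text
clock: 8.57
tcp_pos: [0.4506, -0.0996, 0.1894]
tcp_rot: [2.503, 1.57, -0.577]
force: [4.0, -3.9, -9.0]
opening: 0.175
```

>>> apply_moves --pt "0 0 0.02 0 0 0" --pt "0 0 0.02 0 0 0"

```text
clock: 8.73
tcp_pos: [0.4506, -0.0996, 0.1901]
tcp_rot: [2.413, 1.57, -0.667]
force: [2.0, -4.1, -5.9]
opening: 0.181
```

>>> apply_moves --pt "0 0 0.02 0 0 0" --pt "0 0 0.02 0 0 0"

```text
clock: 8.9
tcp_pos: [0.4506, -0.0996, 0.1908]
tcp_rot: [2.512, 1.57, -0.568]
force: [3.0, -2.6, -5.7]
opening: 0.177
```

>>> apply_moves --pt "0 0 0.02 0 0 0" --pt "0 0 0.02 0 0 0"

```text
clock: 9.07
tcp_pos: [0.4506, -0.0996, 0.1914]
tcp_rot: [2.441, 1.57, -0.639]
force: [3.0, -3.4, -5.4]
opening: 0.183
```

>>> apply_moves --pt "0 0 -0.02 0 0 0" --pt "0 0 -0.04 0 0 0" --pt "0 0 -0.04 0 0 0"

```text
clock: 9.32
tcp_pos: [0.4506, -0.0996, 0.1905]
tcp_rot: [2.477, 1.57, -0.603]
force: [1.6, -4.2, -2.6]
opening: 0.181
```

>>> apply_moves --pt "0 0 -0.02 0 0 0" --pt "0 0 -0.04 0 0 0" --pt "0 0 -0.04 0 0 0"

```text
clock: 9.57
tcp_pos: [0.4506, -0.0996, 0.1892]
tcp_rot: [2.539, 1.57, -0.541]
force: [3.7, -3.1, -6.0]
opening: 0.183
```

>>> apply_moves --pt "0 0 -0.02 0 0 0" --pt "0 0 -0.04 0 0 0" --pt "0 0 -0.04 0 0 0"

```text
clock: 9.82
tcp_pos: [0.4506, -0.0996, 0.1881]
tcp_rot: [2.508, 1.57, -0.572]
force: [4.2, -4.4, -5.2]
opening: 0.182
```

>>> apply_moves --pt "0 0 -0.02 0 0 0" --pt "0 0 -0.04 0 0 0" --pt "0 0 -0.04 0 0 0"

```text
clock: 10.07
tcp_pos: [0.4506, -0.0996, 0.1871]
tcp_rot: [2.471, 1.57, -0.608]
force: [3.4, -4.3, -4.7]
opening: 0.181
```

Run:
```python
from h import *
plan([0.4502,-0.0997,0.19],-86.5)
im=bot.camera("side"); cv2.imwrite("pics/s5.png",im)
w=bot.camera("wrist"); cv2.imwrite("pics/w5.png",w); t=bot.camera("top"); cv2.imwrite("pics/t5.png",t)
z=[]
for n in ("side0","s3","s4","s5"):
    i=cv2.imread(f"pics/{n}.png"); H,S,V=hsv(i); roi=np.zeros(H.shape,bool); roi[120:170,365:395]=1
    print(n,blobs((H<16)&(S>170)&(V>90)&roi,5)); z.append(cv2.resize(i[125:225,345:410],None,fx=3,fy=6,interpolation=cv2.INTER_CUBIC))
cv2.imwrite("pics/cmp.png",np.hstack(z))
```

```text
clock 10.0667 tcp [ 0.4506 -0.0996  0.1871] F [ 3.43 -4.31 -4.74] op 0.181 q [-0.46   0.364  1.87  -0.     0.907  1.049]
toolX [ 4.e-04 -3.e-04 -1.e+00] toolY [ 0.062 -0.998  0.   ]
shift units [-0.02 -0.    0.12] turn units [ 0.    0.   -0.01]
side0 [(np.int32(126), [375, 149, 13, 11], [380.6, 154.0])]
s3 [(np.int32(30), [375, 144, 4, 11], [376.2, 149.4]), (np.int32(25), [384, 145, 4, 11], [385.5, 149.8])]
s4 [(np.int32(29), [375, 138, 4, 10], [376.9, 142.7]), (np.int32(29), [385, 139, 3, 10], [386.0, 143.3])]
s5 [(np.int32(29), [376, 137, 3, 11], [377.0, 142.0]), (np.int32(31), [385, 138, 3, 11], [386.0, 142.7])]
```

View pics/cmp.png

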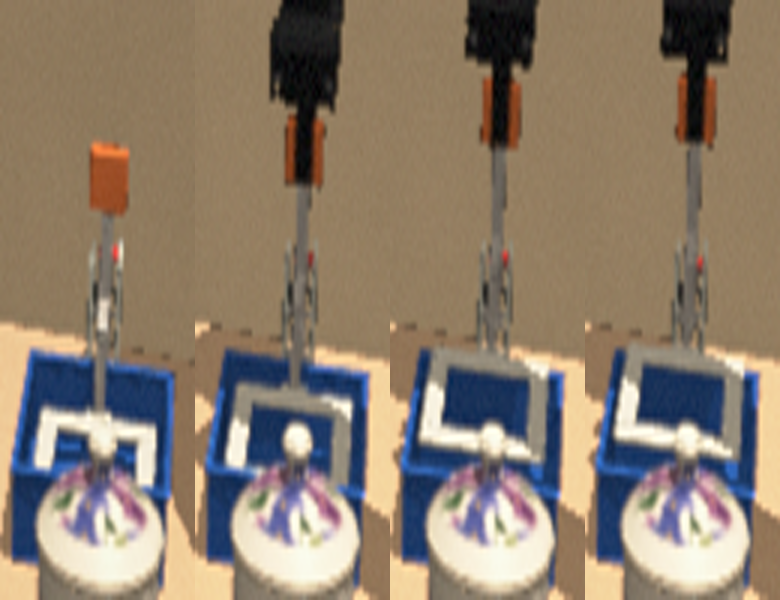

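View pics/w5.png

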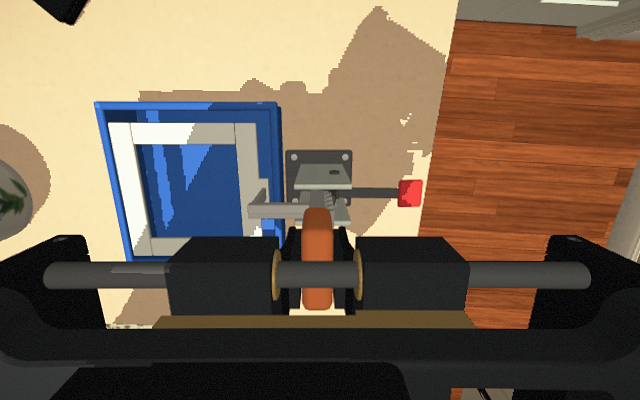

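>>> apply_moves --pt "0 0 -0.04 0 0 0" --pt "0 0 -0.08 0 0 0" --pt "0 0 -0.12 0 0 0" --pt "0 0 -0.16 0 0 0" --pt "0 0 -0.2 0 0 0" --pt "0 0 -0.22 0 0 0" --pt "0 0 -0.22 0 0 0"

```text
clock: 10.8
tcp_pos: [0.4506, -0.0996, 0.1817]
tcp_rot: [2.494, 1.57, -0.586]
force: [3.0, -3.8, -4.1]
opening: 0.186
```

>>> apply_moves --pt "0 0 -0.02 0 0 0" --pt "0 0 -0.02 0 0 0"

```text
clock: 10.97
tcp_pos: [0.4506, -0.0996, 0.1812]
tcp_rot: [2.456, 1.57, -0.624]
force: [3.4, -4.0, -4.8]
opening: 0.179
```

>>> apply_moves --pt "0 0 -0.02 0 0 0" --pt "0 0 -0.02 0 0 0"

```text
clock: 11.13
tcp_pos: [0.4506, -0.0996, 0.1807]
tcp_rot: [2.462, 1.57, -0.618]
force: [2.9, -4.0, -4.0]
opening: 0.183
```

>>> apply_moves --pt "0 0 -0.02 0 0 0" --pt "0 0 -0.02 0 0 0"

```text
clock: 11.3
tcp_pos: [0.4506, -0.0996, 0.1803]
tcp_rot: [2.494, 1.57, -0.586]
force: [3.0, -4.5, -3.2]
opening: 0.185
```

>>> apply_moves --pt "0 0 -0.02 0 0 0" --pt "0 0 -0.02 0 0 0"

```text
clock: 11.47
tcp_pos: [0.4506, -0.0996, 0.1801]
tcp_rot: [2.472, 1.57, -0.608]
force: [2.8, -4.0, 1.0]
opening: 0.185
```

>>> apply_moves --pt "0 0 -0.02 0 0 0" --pt "0 0 -0.02 0 0 0"

```text
clock: 11.63
tcp_pos: [0.4506, -0.0996, 0.1799]
tcp_rot: [2.445, 1.57, -0.635]
force: [1.7, -2.7, 5.2]
opening: 0.177
```

>>> apply_moves --pt "0 0 -0.02 0 0 0" --pt "0 0 -0.02 0 0 0"

```text
clock: 11.8
tcp_pos: [0.4507, -0.0996, 0.1798]
tcp_rot: [2.467, 1.57, -0.613]
force: [0.5, -2.9, 7.7]
opening: 0.184
```

The pawl holds at the 48 mm tooth with the TCP at 0.1801. So the top tooth is at 0.1921 and the end stop at about 0.1941.

>>> apply_moves --pt "0 0 0.05 0 0 0" --pt "0 0 0.1 0 0 0" --pt "0 0 0.15 0 0 0" --pt "0 0 0.2 0 0 0" --pt "0 0 0.25 0 0 0" --pt "0 0 0.3 0 0 0" --pt "0 0 0.35 0 0 0" --pt "0 0 0.4 0 0 0" --pt "0 0 0.44 0 0 0" --pt "0 0 0.48 0 0 0" --pt "0 0 0.5 0 0 0"

```text
clock: 12.72
tcp_pos: [0.4506, -0.0996, 0.1892]
tcp_rot: [-0.813, 1.57, 2.39]
force: [6.8, -5.2, -15.9]
opening: 0.181
```

>>> apply_moves --pt "0 0 0.02 0 0 0" --pt "0 0 0.02 0 0 0"

```text
clock: 12.88
tcp_pos: [0.4506, -0.0996, 0.1903]
tcp_rot: [-0.651, 1.57, 2.552]
force: [5.1, -4.5, -7.3]
opening: 0.181
```

>>> apply_moves --pt "0 0 0.02 0 0 0" --pt "0 0 0.02 0 0 0"

```text
clock: 13.05
tcp_pos: [0.4506, -0.0996, 0.1914]
tcp_rot: [-0.858, 1.571, 2.345]
force: [4.6, -4.6, -5.6]
opening: 0.182
```

>>> apply_moves --pt "0 0 0.02 0 0 0" --pt "0 0 0.02 0 0 0"

```text
clock: 13.22
tcp_pos: [0.4506, -0.0996, 0.1921]
tcp_rot: [2.383, 1.571, -0.697]
force: [3.4, -4.5, -3.6]
opening: 0.181
```

>>> apply_moves --pt "0 0 0.02 0 0 0" --pt "0 0 0.02 0 0 0"

```text
clock: 13.38
tcp_pos: [0.4506, -0.0996, 0.1928]
tcp_rot: [2.476, 1.571, -0.604]
force: [4.0, -4.1, -1.9]
opening: 0.186
```

>>> apply_moves --pt "0 0 0.02 0 0 0" --pt "0 0 0.02 0 0 0"

```text
clock: 13.55
tcp_pos: [0.4506, -0.0996, 0.1933]
tcp_rot: [2.377, 1.57, -0.703]
force: [4.0, -4.5, -4.1]
opening: 0.186
```

>>> apply_moves --pt "0 0 -0.02 0 0 0" --pt "0 0 -0.04 0 0 0" --pt "0 0 -0.04 0 0 0"

```text
clock: 13.8
tcp_pos: [0.4506, -0.0996, 0.1924]
tcp_rot: [2.421, 1.57, -0.659]
force: [3.3, -5.1, -4.1]
opening: 0.183
```

>>> apply_moves --pt "0 0 -0.02 0 0 0" --pt "0 0 -0.04 0 0 0" --pt "0 0 -0.04 0 0 0"

```text
clock: 14.05
tcp_pos: [0.4506, -0.0996, 0.1921]
tcp_rot: [2.448, 1.57, -0.631]
force: [3.1, -3.5, 2.7]
opening: 0.182
```

The lift is held on the top tooth, with a push-back of +2.7 N at 0.1921. I'll let go now.

>>> apply_moves --pt "0 0 0 0 0 0" --pt "0 0 0 0 0 0" --pt "0 0 0 0 0 0" --pt "0 0 0 0 0 0" --pt "0 0 0 0 0 0" --fingers 0.55 --force 10

```text
clock: 14.47
tcp_pos: [0.4495, -0.0987, 0.1913]
tcp_rot: [-0.678, 1.568, 2.526]
force: [-0.8, -1.1, -0.8]
opening: 0.474
```

>>> apply_moves --pt "0 0 1 0 0 0" --pt "0 0 2.2 0 0 0" --pt "0 0 3.4 0 0 0" --pt "0 0 4.4 0 0 0" --pt "0 0 4.4 0 0 0"

```text
clock: 14.88
tcp_pos: [0.453, -0.1004, 0.3065]
tcp_rot: [2.661, 1.561, -0.419]
force: [0.6, -0.4, -0.1]
opening: 0.552
```

Run:
```python
from h import *
plan([0.40,0.305,0.32],-86.5)
im=bot.camera("side"); cv2.imwrite("pics/s6.png",im); m=bot.camera_model("side")
H,S,V=hsv(im); roi=np.zeros(H.shape,bool); roi[120:170,365:395]=1
print(blobs((H<16)&(S>170)&(V>90)&roi,5))
```

```text
clock 14.8833 tcp [ 0.453  -0.1004  0.3065] F [ 0.56 -0.39 -0.15] op 0.552 q [-0.46   0.199  1.712  0.     1.22   1.049]
toolX [ 0.0092 -0.0041 -0.9999] toolY [ 0.062 -0.998  0.005]
shift units [-2.12 16.22  0.54] turn units [ 0.04  0.09 -0.01]
[(np.int32(126), [376, 136, 12, 11], [381.5, 141.2])]
```

>>> apply_moves --pt "0 0 0.6 0 0 1.1" --pt "0 1.2 0.6 0 0 2.2" --pt "-0.1 2.4 0.6 0 0 3.3" --pt "-0.3 3.6 0.6 0 0 4.4" --pt "-0.5 4.8 0.6 0 0 5.5" --pt "-0.7 6 0.6 0 0 6.6" --pt "-0.9 7.2 0.6 0 0 7.7" --pt "-1.2 8.4 0.6 0 0 8.8" --pt "-1.5 9.6 0.6 0 0 9.9" --pt "-1.8 10.8 0.6 0 0 11" --pt "-2.1 12 0.6 0 0 12.1" --pt "-2.1 12.8 0.6 0 0 13.2" --fingers 0.6

```text
clock: 15.93
tcp_pos: [0.3947, 0.2225, 0.315]
tcp_rot: [-1.4, 1.565, -3.091]
force: [0.7, -0.9, -0.0]
opening: 0.602
```

>>> apply_moves --pt "0 0 0 0 0 1" --pt "0 0 0 0 0 1.8" --pt "0 0 0 0 0 1.8" --pt "0 0 0 0 0 1.8"

```text
clock: 16.27
tcp_pos: [0.3968, 0.2204, 0.3154]
tcp_rot: [-1.407, 1.567, -2.918]
force: [-0.4, -0.5, 0.3]
opening: 0.6
```

Run:
```python
from h import *
plan([0.40,0.22,0.32],3.5)
m=bot.camera_model("wrist"); w=bot.camera("wrist"); cv2.imwrite("pics/w7.png",w); np.save("pics/w7T.npy",m['cam_to_world'])
for p in ([.4025,.305,.166],[.4,.305,.122]): print(proj(m,p))
t=bot.camera("top"); cv2.imwrite("pics/t7.png",t)
```

```text
clock 16.2667 tcp [0.3968 0.2204 0.3154] F [-0.39 -0.45  0.29] op 0.6 q [0.26  0.18  1.711 0.    1.253 0.2  ]
toolX [-3.3e-03 -7.0e-04 -1.0e+00] toolY [ 0.998  0.06  -0.003]
shift units [ 0.13 -0.02  0.18] turn units [ 0.01 -0.03  0.01]
[328.118834   106.45815069]
[324.67187074 107.15065067]
```

View pics/w7.png

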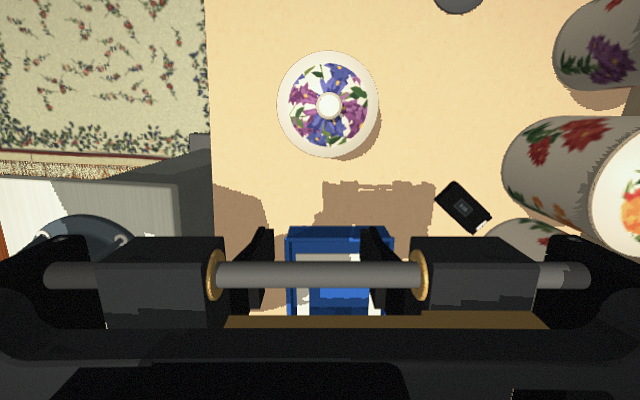

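View pics/t7.png

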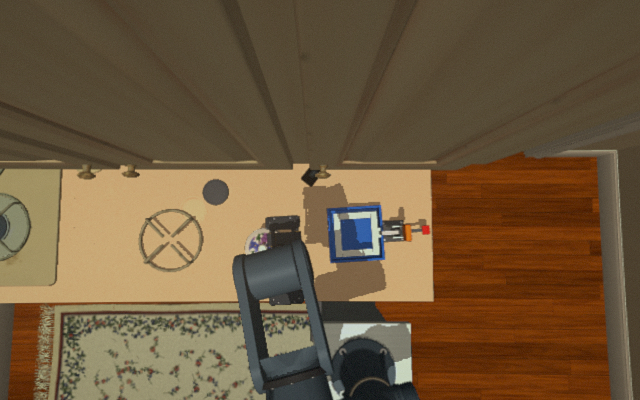

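The wrist view shows the lid from above, with the knob at (328.5,105) and flange from x=277 to 378. My prediction was (328,106).

Run:
```python
from h import *
m=bot.camera_model("wrist"); im=cv2.imread("pics/w7.png"); H,S,V=hsv(im)
roi=np.zeros(H.shape,bool); roi[90:122,312:346]=1
k=(S<60)&(V>170)&roi; B=blobs(k,30); print(B)
uv=max(B)[2]
for z in (.160,.166,.172): print(z,onz(m,uv,z).round(4))
# flange outline: non-tablecloth: fit ellipse on whitish/flower vs tan
roi[:]=0; roi[40:165,265:390]=1
tan=(H>8)&(H<25)&(S>60)
f=((~tan)&roi).astype(np.uint8); f=cv2.morphologyEx(f,cv2.MORPH_CLOSE,np.ones((5,5)))
c=max(cv2.findContours(f,0,1)[0],key=cv2.contourArea); e=cv2.fitEllipse(cv2.convexHull(c)); print(e)
for z in (.122,.127): print("fl",z,onz(m,e[0],z).round(4), [onz(m,(e[0][0]+s*50.5,e[0][1]),z).round(4).tolist() for s in(-1,1)])
plan([0.4025,.305,.159],3.5)
```

```text
[(np.int32(668), [312, 90, 34, 32], [328.3, 104.7])]
0.16 [0.4036 0.3068 0.16  ]
0.166 [0.4034 0.3066 0.166 ]
0.172 [0.4031 0.3064 0.172 ]
((327.27825927734375, 103.59233856201172), (101.50979614257812, 106.60660552978516), 5.950188636779785)
fl 0.122 [0.4036 0.309  0.122 ] [[0.3447, 0.3055, 0.122], [0.4625, 0.3124, 0.122]]
fl 0.127 [0.4035 0.3088 0.127 ] [[0.3453, 0.3054, 0.127], [0.4615, 0.3122, 0.127]]
clock 16.3667 tcp [0.3974 0.2203 0.316 ] F [ 0.28 -0.14  0.07] op 0.599 q [0.259 0.18  1.71  0.    1.253 0.2  ]
toolX [-1.9e-03 -4.0e-04 -1.0e+00] toolY [ 0.998  0.059 -0.002]
shift units [ 0.2   3.39 -6.28] turn units [ 0.   -0.02  0.02]
```

Run:
```python
from h import *
im=cv2.imread("pics/w7.png")
c=cv2.resize(im[40:170,262:392],None,fx=4.5,fy=4.5,interpolation=cv2.INTER_CUBIC)
g=cv2.GaussianBlur(cv2.cvtColor(c,cv2.COLOR_BGR2GRAY),(5,5),0)
cc=cv2.HoughCircles(g,cv2.HOUGH_GRADIENT,1,60,param1=80,param2=20,minRadius=42,maxRadius=70); print(cc)
m=bot.camera_model("wrist"); 
if cc is not None:
    for x,y,r in cc[0][:3]:
        uv=(262+(x+.5)/4.5-.5,40+(y+.5)/4.5-.5); print(uv,r/4.5,onz(m,uv,.166).round(4))
        cv2.circle(c,(int(x),int(y)),int(r),(0,255,0),1)
cv2.imwrite("pics/w7z.png",c)
```

```text
[[[299.5 294.5  61.5]
  [304.5 411.5  68.3]
  [196.5 342.5  69.4]]]
(np.float32(328.16666), np.float32(105.05556)) 13.666667 [0.4032 0.3062 0.166 ]
(np.float32(329.27777), np.float32(131.05556)) 15.177778 [0.4062 0.2803 0.166 ]
(np.float32(305.27777), np.float32(115.72222)) 15.422222 [0.3803 0.2943 0.166 ]
```

View pics/w7z.png

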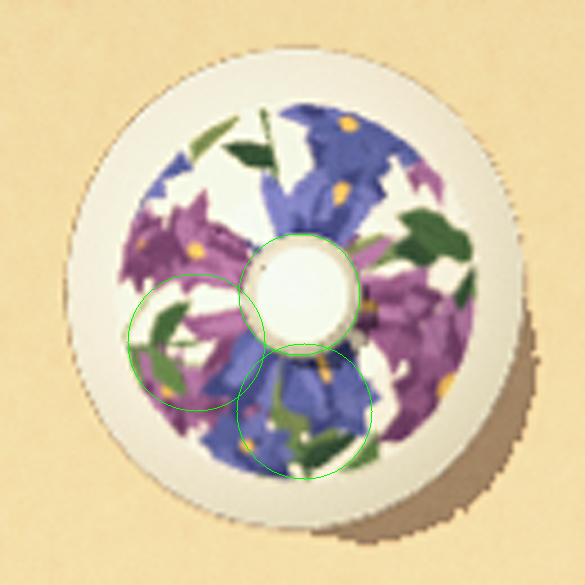

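>>> apply_moves --pt "0.1 1.5 0 0 0 0" --pt "0.23 3 0 0 0 0" --pt "0.23 3.43 -1 0 0 0" --pt "0.23 3.43 -2.4 0 0 0" --pt "0.23 3.43 -3.8 0 0 0" --pt "0.23 3.43 -4.4 0 0 0" --pt "0.23 3.43 -4.4 0 0 0" --pt "0.23 3.43 -4.4 0 0 0" --fingers 0.6 --force 15

```text
clock: 17.03
tcp_pos: [0.4034, 0.3059, 0.2061]
tcp_rot: [-1.237, 1.569, -2.748]
force: [0.7, 0.9, 0.9]
opening: 0.599
```

Run:
```python
from h import *
plan([0.4032,.3062,.159],3.5)
w=bot.camera("wrist"); cv2.imwrite("pics/w8.png",w)
```

```text
clock 17.0333 tcp [0.4034 0.3059 0.2061] F [0.71 0.85 0.86] op 0.599 q [0.428 0.392 1.743 0.    1.009 0.367]
toolX [-2.1e-03 -9.0e-04 -1.0e+00] toolY [ 0.998  0.06  -0.002]
shift units [-0.01  0.01 -1.89] turn units [ 0.01 -0.02  0.01]
```

View pics/w8.png

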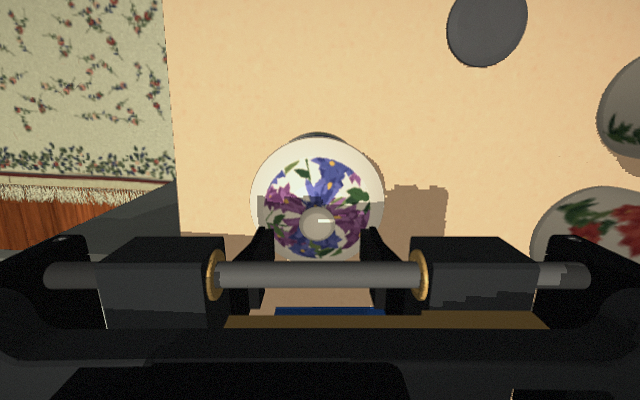

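The knob at (319,223) is midway between the fingertips at (265,240) and (371,240). I'll descend.

>>> apply_moves --pt "0 0 -0.7 0 0 0" --pt "0 0 -1.3 0 0 0" --pt "0 0 -1.6 0 0 0" --pt "0 0 -1.75 0 0 0" --pt "0 0 -1.85 0 0 0" --pt "0 0 -1.85 0 0 0"

```text
clock: 17.58
tcp_pos: [0.4042, 0.3065, 0.1611]
tcp_rot: [1.947, 1.569, 0.437]
force: [-0.3, -0.1, -0.7]
opening: 0.6
```

>>> apply_moves --pt "0 0 0 0 0 0" --pt "0 0 0 0 0 0" --pt "0 0 0 0 0 0" --pt "0 0 0 0 0 0" --pt "0 0 0 0 0 0" --pt "0 0 0 0 0 0" --fingers 0 --force 15

```text
clock: 18.08
tcp_pos: [0.4037, 0.3064, 0.1607]
tcp_rot: [2.0, 1.571, 0.491]
force: [-0.1, 0.1, 0.3]
opening: 0.268
```

>>> apply_moves --pt "0 0 0.15 0 0 0" --pt "0 0 0.4 0 0 0" --pt "0 0 0.7 0 0 0" --pt "0 0 1 0 0 0" --pt "0 0 1 0 0 0" --force 20

```text
clock: 18.5
tcp_pos: [0.4048, 0.3069, 0.1874]
tcp_rot: [1.951, 1.567, 0.442]
force: [0.0, 0.7, -0.7]
opening: 0.271
```

Run:
```python
from h import *
plan([0.4428,.0251,.26],3.5)
w=bot.camera("wrist"); cv2.imwrite("pics/w9.png",w)
w=bot.camera("side"); cv2.imwrite("pics/s9.png",cv2.resize(w[100:300,300:480],None,fx=3,fy=3))
```

```text
clock 18.5 tcp [0.4048 0.3069 0.1874] F [ 0.05  0.75 -0.7 ] op 0.271 q [0.428 0.419 1.763 0.    0.955 0.367]
toolX [ 0.0035  0.0016 -1.    ] toolY [0.998 0.062 0.004]
shift units [  1.52 -11.27   2.9 ] turn units [-0.02  0.03 -0.01]
```

View pics/w9.png

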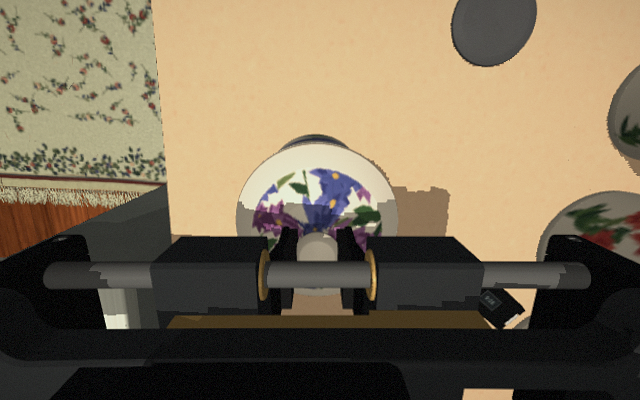

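View pics/s9.png

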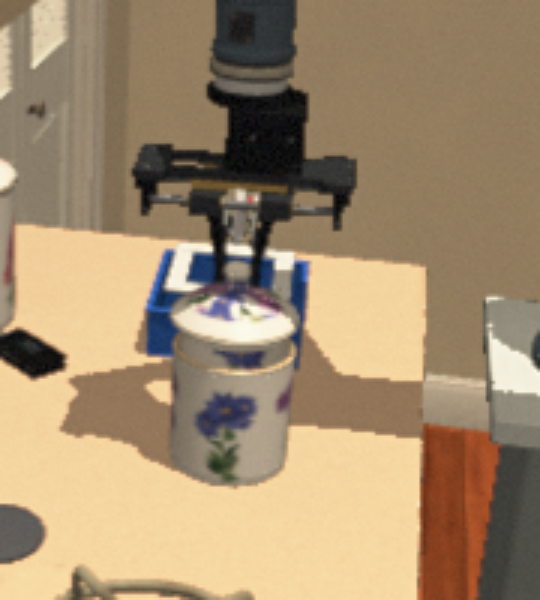

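The lid hangs level about 25 mm above the jar, and the jar hasn't moved. Before the transfer I'll measure the raised tray's centre from the t7 top picture and from s6.

Run:
```python
from h import *
m=bot.camera_model("top"); im=cv2.imread("pics/t7.png"); H,S,V=hsv(im)
roi=np.zeros(H.shape,bool); roi[200:270,320:384]=1
w=((S<70)&(V>110)&roi).astype(np.uint8)
cs,h=cv2.findContours(w,cv2.RETR_CCOMP,cv2.CHAIN_APPROX_NONE)
for i,c in enumerate(cs):
    if cv2.contourArea(c)>200:
        r=cv2.minAreaRect(c); P=np.array([onz(m,p,.078) for p in cv2.boxPoints(r)]); print(r,"hole" if h[0][i][3]>=0 else "outer", P.mean(0).round(4), np.linalg.norm(P-np.roll(P,1,0),axis=1).round(4))
cv2.imwrite("pics/t7z.png",cv2.resize(im[195:275,315:445],None,fx=6,fy=6,interpolation=cv2.INTER_CUBIC))
```

```text
((358.69580078125, 233.39292907714844), (44.470760345458984, 48.82918930053711), 85.76361083984375) outer [0.4441 0.0178 0.078 ] [0.138  0.153  0.138  0.1517]
((355.68365478515625, 233.7544403076172), (33.39253616333008, 32.79386520385742), 86.18592071533203) hole [0.4428 0.0272 0.078 ] [0.1037 0.1026 0.1037 0.102 ]
```

View pics/t7z.png

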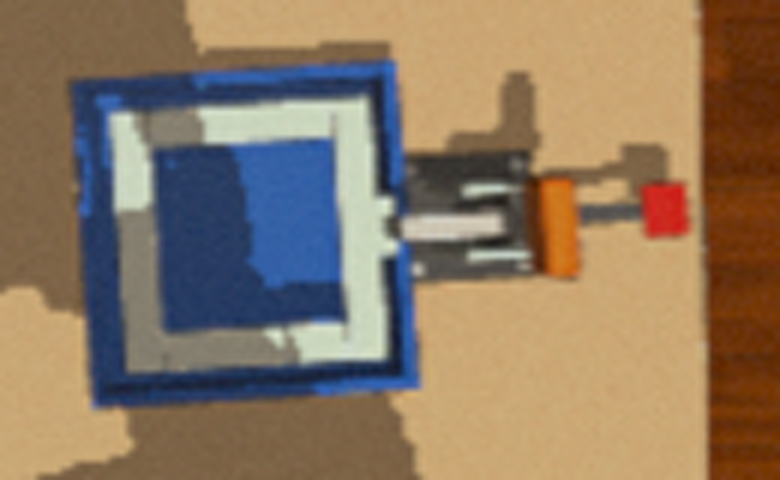

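>>> apply_moves --pt "0 0 1 0 0 0" --pt "0 0 2 0 0 0" --pt "0.1 -0.8 2.6 0 0 0" --pt "0.3 -1.9 2.6 0 0 0" --pt "0.4 -3 2.6 0 0 0" --pt "0.5 -4.1 2.6 0 0 0" --pt "0.7 -5.2 2.6 0 0 0" --pt "0.9 -6.3 2.6 0 0 0" --pt "1.1 -7.4 2.6 0 0 0" --pt "1.3 -8.5 2.6 0 0 0" --pt "1.4 -9.6 2.6 0 0 0" --pt "1.5 -10.4 2.6 0 0 0"

```text
clock: 19.6
tcp_pos: [0.441, 0.0443, 0.2503]
tcp_rot: [-0.8, 1.57, -2.31]
force: [-0.1, -0.3, -2.6]
opening: 0.267
```

>>> apply_moves --pt "0 -0.4 0 0 0 0" --pt "0 -0.8 0 0 0 0" --pt "0 -0.8 0 0 0 0" --pt "0 -0.8 0 0 0 0" --pt "0 -0.8 0 0 0 0"

```text
clock: 20.02
tcp_pos: [0.4408, 0.0272, 0.2504]
tcp_rot: [-2.517, 1.57, 2.257]
force: [-0.5, 0.6, -1.5]
opening: 0.269
```

Run:
```python
from h import *
plan([0.4428,.0257,.1175],3.5)
w=bot.camera("wrist"); cv2.imwrite("pics/w10.png",w)
w=bot.camera("side"); cv2.imwrite("pics/s10.png",cv2.resize(w[80:280,300:480],None,fx=3,fy=3))
```

```text
clock 20.0167 tcp [0.4408 0.0272 0.2504] F [-0.49  0.57 -1.53] op 0.269 q [-1.930e-01  2.400e-01  1.835e+00  1.000e-03  1.066e+00 -2.550e-01]
toolX [-5.e-04  7.e-04 -1.e+00] toolY [ 0.998  0.062 -0.   ]
shift units [ 0.08 -0.06 -5.32] turn units [-0.01 -0.01 -0.01]
```

View pics/w10.png

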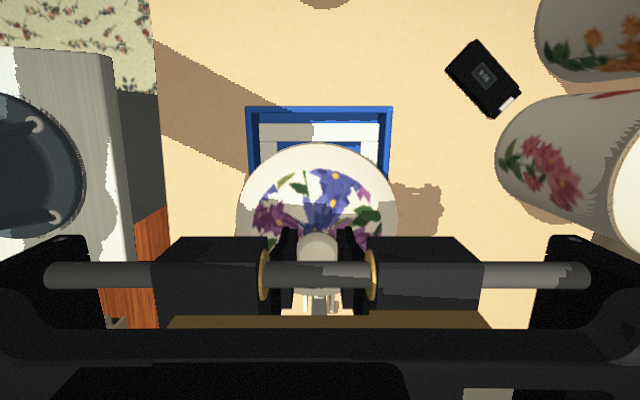

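View pics/s10.png

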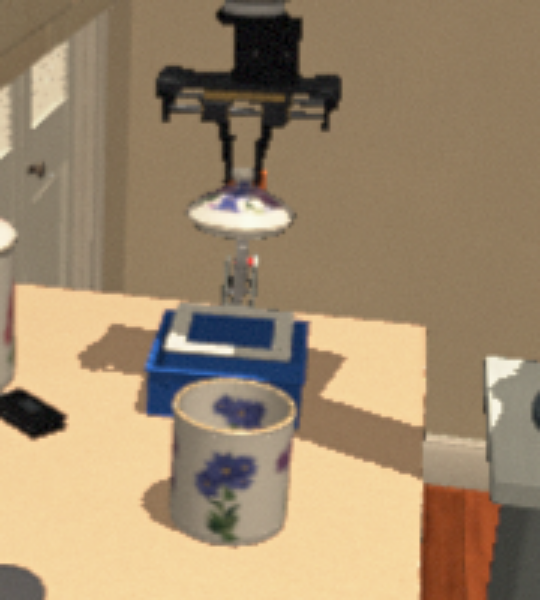

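The lid hangs level over the raised tray and the jar stands in place, open. I'll lower to just above the tray first.

>>> apply_moves --pt "0.08 -0.06 -0.8 0 0 0" --pt "0.08 -0.06 -1.8 0 0 0" --pt "0.08 -0.06 -2.8 0 0 0" --pt "0.08 -0.06 -3.6 0 0 0" --pt "0.08 -0.06 -4 0 0 0" --pt "0.08 -0.06 -4 0 0 0" --pt "0.08 -0.06 -4 0 0 0"

```text
clock: 20.7
tcp_pos: [0.443, 0.0255, 0.1503]
tcp_rot: [-1.898, 1.57, 2.877]
force: [0.3, 0.4, -0.2]
opening: 0.27
```

Run:
```python
from h import *
plan([0.4428,.0257,.1175],3.5)
w=bot.camera("side"); cv2.imwrite("pics/s11.png",cv2.resize(w[80:280,320:450],None,fx=4,fy=3))
```

```text
clock 20.7 tcp [0.443  0.0255 0.1503] F [ 0.34  0.36 -0.24] op 0.27 q [-0.195  0.409  1.948  0.     0.786 -0.258]
toolX [-1.2e-03  3.0e-04 -1.0e+00] toolY [ 0.998  0.063 -0.001]
shift units [-0.01  0.01 -1.31] turn units [-0.   -0.01 -0.02]
```

View pics/s11.png

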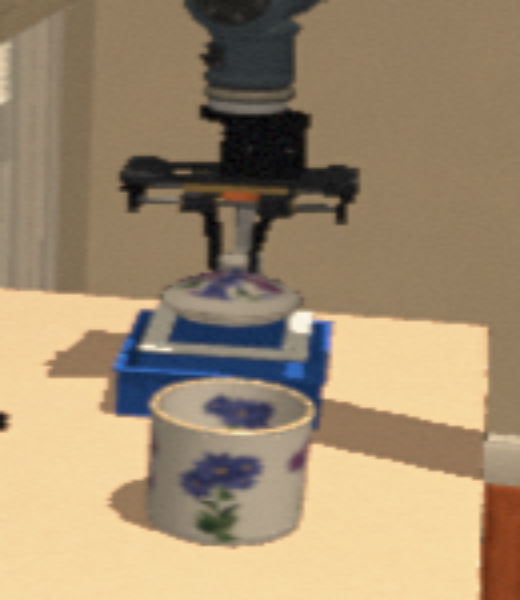

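>>> apply_moves --pt "0 0 -0.4 0 0 0" --pt "0 0 -0.75 0 0 0" --pt "0 0 -0.9 0 0 0" --pt "0 0 -0.95 0 0 0" --pt "0 0 -0.95 0 0 0"

```text
clock: 21.17
tcp_pos: [0.4432, 0.0249, 0.1268]
tcp_rot: [-1.828, 1.571, 2.946]
force: [0.2, -0.0, -0.9]
opening: 0.269
```

>>> apply_moves --pt "0 0 -0.05 0 0 0" --pt "0 0 -0.1 0 0 0" --pt "0 0 -0.1 0 0 0"

```text
clock: 21.42
tcp_pos: [0.4433, 0.0248, 0.1243]
tcp_rot: [1.365, 1.571, -0.144]
force: [0.0, 0.2, -1.1]
opening: 0.266
```

>>> apply_moves --pt "0 0 -0.05 0 0 0" --pt "0 0 -0.1 0 0 0" --pt "0 0 -0.1 0 0 0"

```text
clock: 21.67
tcp_pos: [0.443, 0.0248, 0.1216]
tcp_rot: [-1.802, 1.571, 2.972]
force: [0.2, -0.4, -2.2]
opening: 0.266
```

>>> apply_moves --pt "0 0 -0.05 0 0 0" --pt "0 0 -0.1 0 0 0" --pt "0 0 -0.1 0 0 0"

```text
clock: 21.92
tcp_pos: [0.443, 0.0248, 0.119]
tcp_rot: [-1.864, 1.57, 2.91]
force: [-0.2, 0.2, -0.5]
opening: 0.274
```

>>> apply_moves --pt "0 0 -0.03 0 0 0" --pt "0 0 -0.05 0 0 0" --pt "0 0 -0.05 0 0 0"

```text
clock: 22.17
tcp_pos: [0.4431, 0.0248, 0.1179]
tcp_rot: [-1.988, 1.571, 2.786]
force: [-0.0, 0.7, -1.1]
opening: 0.268
```

>>> apply_moves --pt "0 0 -0.03 0 0 0" --pt "0 0 -0.05 0 0 0" --pt "0 0 -0.05 0 0 0"

```text
clock: 22.42
tcp_pos: [0.4431, 0.0248, 0.1167]
tcp_rot: [-1.731, 1.571, 3.043]
force: [0.7, -0.6, -2.1]
opening: 0.269
```

>>> apply_moves --pt "0 0 -0.02 0 0 0" --pt "0 0 -0.02 0 0 0" --pt "0 0 -0.02 0 0 0"

```text
clock: 22.67
tcp_pos: [0.4431, 0.0248, 0.1164]
tcp_rot: [-1.228, 1.571, -2.737]
force: [-0.5, 1.2, 1.0]
opening: 0.265
```

>>> apply_moves --pt "0 0 -0.02 0 0 0" --pt "0 0 -0.02 0 0 0" --pt "0 0 -0.02 0 0 0"

```text
clock: 22.92
tcp_pos: [0.4431, 0.0248, 0.1162]
tcp_rot: [1.166, 1.571, -0.343]
force: [-2.2, 0.5, 5.2]
opening: 0.269
```

The flange rests on the tray: +5 N at 0.1162, where I expected 0.1167. I'll let go.

>>> apply_moves --pt "0 0 0.02 0 0 0" --pt "0 0 0.03 0 0 0" --pt "0 0 0.03 0 0 0" --pt "0 0 0.03 0 0 0" --pt "0 0 0.03 0 0 0" --fingers 0.6

```text
clock: 23.33
tcp_pos: [0.4433, 0.0248, 0.1164]
tcp_rot: [1.341, 1.571, -0.168]
force: [0.4, -0.0, -0.1]
opening: 0.547
```

>>> apply_moves --pt "0 0 0.5 0 0 0" --pt "0 0 1.3 0 0 0" --pt "0 0 2.5 0 0 0" --pt "0 0 3.7 0 0 0" --pt "0 0.6 5 0 0 0" --pt "0 0.6 6 0 0 0" --pt "0 0.6 6 0 0 0"

```text
clock: 23.92
tcp_pos: [0.4464, 0.0398, 0.2713]
tcp_rot: [1.357, 1.559, -0.151]
force: [1.1, -0.1, -0.2]
opening: 0.601
```

Run:
```python
from h import *
plan([0.456,-.19,.16],3.5)
w=bot.camera("side"); cv2.imwrite("pics/s12f.png",w); cv2.imwrite("pics/s12.png",cv2.resize(w[80:280,320:450],None,fx=4,fy=3))
w=bot.camera("wrist"); cv2.imwrite("pics/w12.png",w)
```

```text
clock 23.9167 tcp [0.4464 0.0398 0.2713] F [ 1.14 -0.12 -0.23] op 0.601 q [-0.161  0.217  1.799  0.     1.114 -0.224]
toolX [ 0.0112 -0.0017 -0.9999] toolY [0.998 0.063 0.011]
shift units [ 0.38 -9.19 -4.45] turn units [ 0.02  0.11 -0.02]
```

View pics/s12.png

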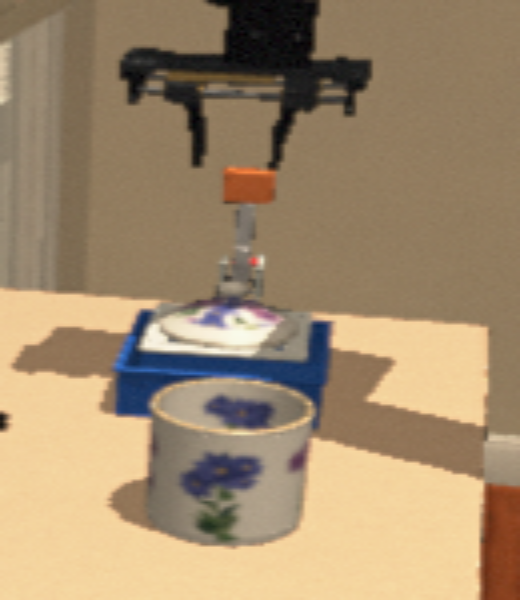

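View pics/w12.png

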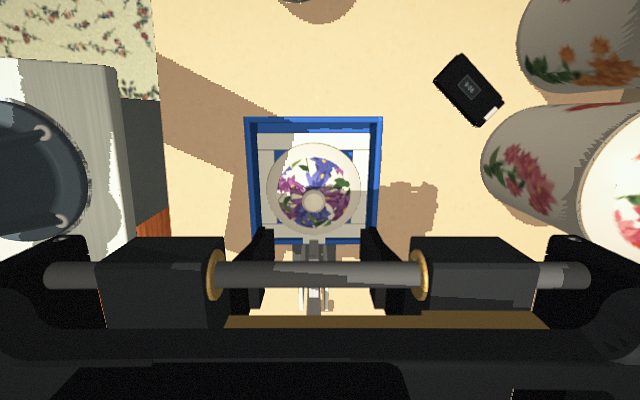

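The lid sits centred in the tray with its knob at (314,201) and the flange on the frame. Next I'll close the fingers and go over to the pad, turned so that the gripper body clears the grip.

>>> apply_moves --pt "0 0 1 0 0 -1.1" --pt "0 -0.4 1.2 0 0 -2.2" --pt "0 -1.2 1.2 0 0 -3.3" --pt "0 -2 1.2 0 0 -4.4" --pt "0 -2.8 1.2 0 0 -5.5" --pt "0 -3.6 1.2 0 0 -6.6" --pt "0 -4.4 1.2 0 0 -7.7" --pt "0.1 -5.2 1.2 0 0 -8.8" --pt "0.2 -6 1.2 0 0 -9.9" --pt "0.3 -6.8 1.2 0 0 -11" --pt "0.4 -7.6 1.2 0 0 -12.1" --pt "0.4 -8.2 1.2 0 0 -13.2" --fingers 0 --force 15

```text
clock: 25.02
tcp_pos: [0.4525, -0.1666, 0.2943]
tcp_rot: [-0.742, 1.567, 2.643]
force: [-0.2, -0.8, 0.9]
opening: 0.007
```

>>> apply_moves --pt "0 -0.5 0 0 0 -1.1" --pt "0 -1.1 0 0 0 -2.2" --pt "0 -1.1 0 0 0 -3.3" --pt "0 -1.1 0 0 0 -4.4" --pt "0 -1.1 0 0 0 -5.5" --pt "0 -1.1 0 0 0 -6.6" --pt "0 -1.1 0 0 0 -7.7" --pt "0 -1.1 0 0 0 -8.8" --pt "0 -1.1 0 0 0 -9.9" --pt "0 -1.1 0 0 0 -11" --pt "0 -1.1 0 0 0 -12.1" --pt "0 -1.1 0 0 0 -13.2"

```text
clock: 26.02
tcp_pos: [0.452, -0.1922, 0.2942]
tcp_rot: [0.521, 1.566, 2.524]
force: [0.5, -0.6, -0.6]
opening: 0.006
```

>>> apply_moves --pt "0 0 0 0 0 0" --pt "0 0 0 0 0 0" --pt "0 0 0 0 0 0"

```text
clock: 26.27
tcp_pos: [0.4526, -0.1925, 0.2954]
tcp_rot: [0.503, 1.568, 2.515]
force: [0.7, 0.2, -0.2]
opening: 0.008
```

Run:
```python
from h import *
plan([0.4563,-.194,.11],23.5)
m=bot.camera_model("wrist"); w=bot.camera("wrist"); cv2.imwrite("pics/w13.png",w)
print(proj(m,[.456,-.19,.083]))
t=bot.camera("top"); cv2.imwrite("pics/t13.png",t)
```

```text
clock 26.2667 tcp [ 0.4526 -0.1925  0.2954] F [ 0.7   0.18 -0.22] op 0.008 q [-0.63   0.26   1.661 -0.     1.223  2.071]
toolX [-0.002   0.0014 -1.    ] toolY [-0.904 -0.427  0.001]
shift units [ 0.15 -0.06 -7.41] turn units [-0.01 -0.02 -0.29]
[313.42661056 172.56720575]
```

View pics/w13.png

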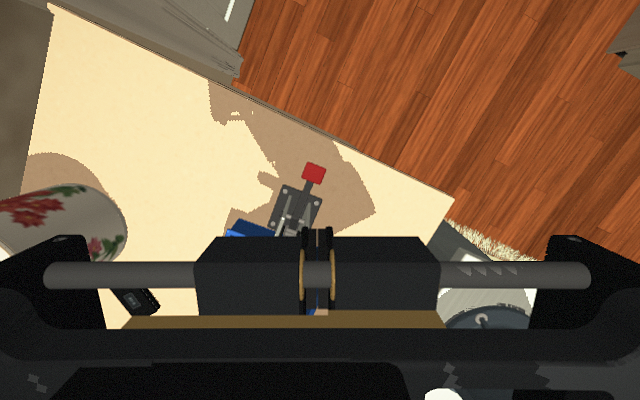

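View pics/t13.png

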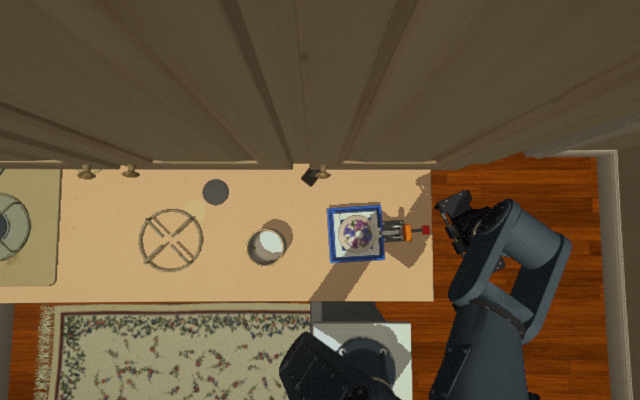

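The pad is at (314,173) in the wrist view, against a prediction of (313,173). The top view shows the lid in the tray and the jar in place. I'll go down towards the pad.

>>> apply_moves --pt "0.15 -0.06 -1 0 0 0" --pt "0.15 -0.06 -2.3 0 0 0" --pt "0.15 -0.06 -3.6 0 0 0" --pt "0.15 -0.06 -4.9 0 0 0" --pt "0.15 -0.06 -6.2 0 0 0" --pt "0.15 -0.06 -7.2 0 0 0" --pt "0.15 -0.06 -7.6 0 0 0" --pt "0.15 -0.06 -7.8 0 0 0" --pt "0.15 -0.06 -7.8 0 0 0" --pt "0.15 -0.06 -7.8 0 0 0"

```text
clock: 27.2
tcp_pos: [0.4574, -0.1945, 0.1019]
tcp_rot: [-2.634, 1.57, -0.624]
force: [-0.2, -0.6, 0.7]
opening: 0.004
```

Run:
```python
from h import *
plan([0.4560,-.194,.085],23.5)
w=bot.camera("side"); cv2.imwrite("pics/s14.png",cv2.resize(w[80:280,320:450],None,fx=4,fy=3))
w=bot.camera("wrist"); cv2.imwrite("pics/w14.png",w)
```

```text
clock 27.2 tcp [ 0.4574 -0.1945  0.1019] F [-0.24 -0.58  0.72] op 0.004 q [-0.627  0.551  1.86   0.     0.73   2.075]
toolX [ 8.e-04 -6.e-04 -1.e+00] toolY [-0.905 -0.425 -0.   ]
shift units [-0.06  0.02 -0.68] turn units [ 0.01  0.01 -0.28]
```

View pics/w14.png

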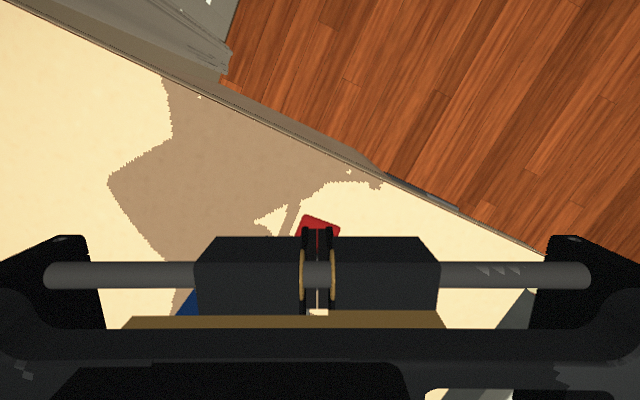

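View pics/s14.png

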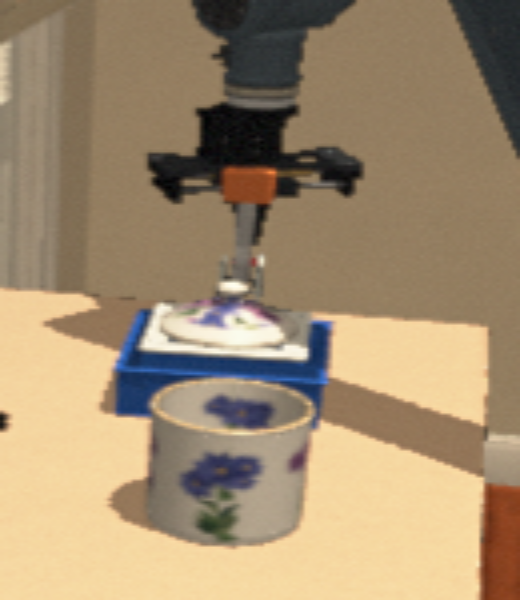

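>>> apply_moves --pt "0 0 -0.25 0 0 0" --pt "0 0 -0.5 0 0 0" --pt "0 0 -0.65 0 0 0" --pt "0 0 -0.75 0 0 0" --pt "0 0 -0.8 0 0 0" --pt "0 0 -0.8 0 0 0"

```text
clock: 27.8
tcp_pos: [0.4568, -0.1944, 0.0813]
tcp_rot: [1.578, 1.57, -2.696]
force: [-0.6, -0.8, 2.1]
opening: 0.006
```

>>> apply_moves --pt "0 0 -0.05 0 0 0" --pt "0 0 -0.1 0 0 0" --pt "0 0 -0.15 0 0 0" --pt "0 0 -0.2 0 0 0" --pt "0 0 -0.2 0 0 0"

```text
clock: 28.22
tcp_pos: [0.4572, -0.1945, 0.0765]
tcp_rot: [-2.651, 1.57, -0.642]
force: [-1.0, -1.8, 2.8]
opening: 0.007
```

>>> apply_moves --pt "0 0 -0.04 0 0 0" --pt "0 0 -0.08 0 0 0" --pt "0 0 -0.12 0 0 0" --pt "0 0 -0.12 0 0 0"

```text
clock: 28.55
tcp_pos: [0.457, -0.194, 0.0733]
tcp_rot: [-0.714, 1.57, 1.295]
force: [0.5, -0.5, -0.4]
opening: 0.002
```

>>> apply_moves --pt "0 0 -0.02 0 0 0" --pt "0 0 -0.04 0 0 0" --pt "0 0 -0.04 0 0 0"

```text
clock: 28.8
tcp_pos: [0.4567, -0.1937, 0.0723]
tcp_rot: [0.06, 1.57, 2.069]
force: [0.1, 0.3, 2.5]
opening: 0.009
```

>>> apply_moves --pt "0 0 -0.02 0 0 0" --pt "0 0 -0.02 0 0 0"

```text
clock: 28.97
tcp_pos: [0.4568, -0.1938, 0.072]
tcp_rot: [0.02, 1.57, 2.029]
force: [-0.5, -0.8, 1.2]
opening: 0.005
```

>>> apply_moves --pt "0 0 -0.02 0 0 0" --pt "0 0 -0.04 0 0 0" --pt "0 0 -0.04 0 0 0"

```text
clock: 29.22
tcp_pos: [0.4568, -0.1939, 0.0709]
tcp_rot: [0.19, 1.57, 2.2]
force: [0.6, 1.8, 2.4]
opening: 0.005
```

>>> apply_moves --pt "0 0 -0.02 0 0 0" --pt "0 0 -0.02 0 0 0"

```text
clock: 29.38
tcp_pos: [0.4568, -0.194, 0.0706]
tcp_rot: [0.009, 1.57, 2.018]
force: [1.1, 1.5, 3.5]
opening: 0.005
```

Run:
```python
from h import *
plan([0.4560,-.194,.07],23.5)
w=bot.camera("side"); H,S,V=hsv(w); roi=np.zeros(H.shape,bool); roi[120:170,365:395]=1
print(blobs((H<16)&(S>170)&(V>90)&roi,5))
cv2.imwrite("pics/s15.png",cv2.resize(w[80:280,320:450],None,fx=4,fy=3))
```

```text
clock 29.3833 tcp [ 0.4568 -0.194   0.0706] F [1.11 1.47 3.46] op 0.005 q [-0.627  0.609  1.879  0.     0.654  2.076]
toolX [-2.e-04  4.e-04 -1.e+00] toolY [-0.905 -0.425  0.   ]
shift units [-0.03 -0.   -0.02] turn units [-0.   -0.   -0.27]
[(np.int32(144), [375, 144, 14, 12], [381.1, 149.4])]
```

View pics/s15.png

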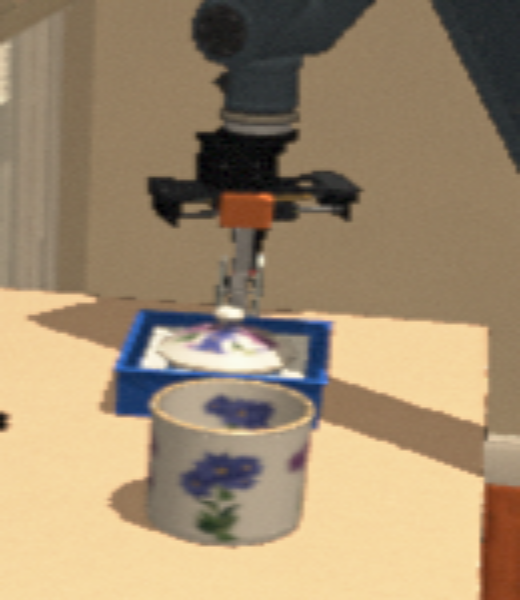

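The tray is sinking: the grip has dropped from row 141 to 149. I'll hold the pad down.

>>> apply_moves --pt "0 0 -0.02 0 0 0" --pt "0 0 -0.02 0 0 0" --pt "0 0 -0.02 0 0 0" --pt "0 0 -0.02 0 0 0" --pt "0 0 -0.02 0 0 0" --pt "0 0 -0.02 0 0 0" --pt "0 0 -0.02 0 0 0" --pt "0 0 -0.02 0 0 0" --pt "0 0 -0.02 0 0 0" --pt "0 0 -0.02 0 0 0" --pt "0 0 -0.02 0 0 0" --pt "0 0 -0.02 0 0 0"

```text
clock: 30.43
tcp_pos: [0.4568, -0.194, 0.0704]
tcp_rot: [-0.337, 1.571, 1.672]
force: [-0.0, 1.3, 6.2]
opening: 0.008
```

>>> apply_moves --pt "0 0 0 0 0 0" --pt "0 0 0 0 0 0" --pt "0 0 0 0 0 0" --pt "0 0 0 0 0 0" --pt "0 0 0 0 0 0" --pt "0 0 0 0 0 0" --pt "0 0 0 0 0 0" --pt "0 0 0 0 0 0" --pt "0 0 0 0 0 0" --pt "0 0 0 0 0 0" --pt "0 0 0 0 0 0" --pt "0 0 0 0 0 0"

```text
clock: 31.43
tcp_pos: [0.4568, -0.194, 0.0704]
tcp_rot: [-0.425, 1.571, 1.585]
force: [0.2, 2.0, 6.7]
opening: 0.003
```

Run:
```python
from h import *
for i in range(2):
    w=bot.camera("side"); H,S,V=hsv(w); roi=np.zeros(H.shape,bool); roi[120:180,365:395]=1
    print(blobs((H<16)&(S>170)&(V>90)&roi,5))
cv2.imwrite("pics/s16.png",cv2.resize(w[80:280,320:450],None,fx=4,fy=3))
```

```text
[(np.int32(134), [375, 152, 13, 12], [380.6, 156.9])]
[(np.int32(134), [375, 152, 13, 12], [380.7, 156.9])]
```

View pics/s16.png

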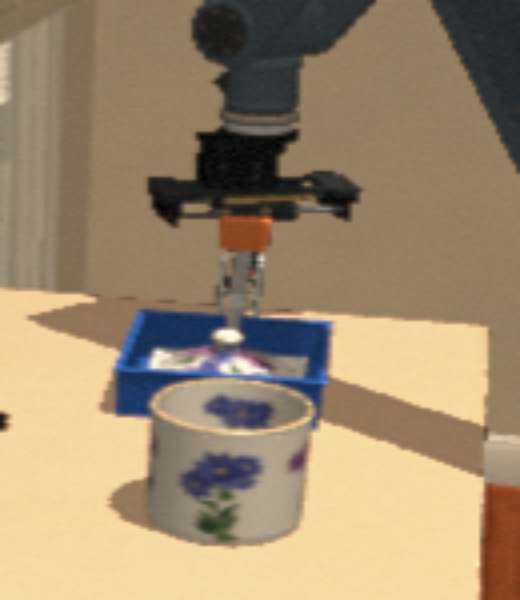

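The grip is at row 156.9, where fully down should be about 157.2, and it is stationary. I'll release the pad.

>>> apply_moves --pt "0 0 0.1 0 0 0" --pt "0 0 0.3 0 0 0" --pt "0 0 0.5 0 0 0" --pt "0 0 0.8 0 0 0" --pt "0 0 1.5 0 0 0" --pt "0 0 2.6 0 0 0" --pt "0 0 3.8 0 0 0" --pt "0 0 5 0 0 0" --pt "0 0 6.2 0 0 0" --pt "0 -0.8 7.4 0 0 0" --pt "0 -1.6 8 0 0 0" --pt "0 -2.4 8 0 0 0"

```text
clock: 32.53
tcp_pos: [0.4588, -0.2564, 0.2752]
tcp_rot: [-2.77, 1.56, -0.759]
force: [1.0, -0.7, 0.5]
opening: 0.003
```

>>> apply_moves --pt "0 -1.2 0 0 0 0" --pt "0 -2.4 0 0 0 0" --pt "0 -2.4 0 0 0 0" --pt "0 -2.4 0 0 0 0" --pt "0 -2.4 0 0 0 0" --pt "0 -2.4 0 0 0 0"

```text
clock: 33.03
tcp_pos: [0.4565, -0.3129, 0.2699]
tcp_rot: [0.157, 1.569, 2.167]
force: [0.7, 0.0, 0.3]
opening: 0.005
```

Run:
```python
from h import *
plan([0.4560,-.194,.07],23.5)
mt=bot.camera_model("top"); ms=bot.camera_model("side")
s=bot.camera("side"); t=bot.camera("top")
cv2.imwrite("pics/s17.png",s); cv2.imwrite("pics/t17.png",t)
H,S,V=hsv(s); roi=np.zeros(H.shape,bool); roi[120:200,365:395]=1
print("orange",blobs((H<16)&(S>170)&(V>90)&roi,5)); 
r=((H<4)|(H>176))&(S>120)&(V>100)&roi; print("red side",blobs(r,2))
H0,S0,V0=hsv(cv2.imread("pics/side0.png")); print("red side0",blobs(((H0<4)|(H0>176))&(S0>120)&(V0>100)&roi,2))
H,S,V=hsv(t); roi=np.zeros(H.shape,bool); roi[215:245,415:436]=1
R=blobs(((H<4)|(H>176))&(S>190)&(V>120)&roi,8); print("red top",R)
cv2.imwrite("pics/t17z.png",cv2.resize(t[190:270,240:440],None,fx=4,fy=4,interpolation=cv2.INTER_CUBIC))
cv2.imwrite("pics/s17z.png",cv2.resize(s[130:270,340:420],None,fx=4,fy=4,interpolation=cv2.INTER_CUBIC))
```

```text
clock 33.0333 tcp [ 0.4565 -0.3129  0.2699] F [0.69 0.04 0.33] op 0.005 q [-0.803  0.377  1.555  0.     1.21   1.899]
toolX [-8.0e-04  1.1e-03 -1.0e+00] toolY [-0.905 -0.425  0.   ]
shift units [-0.02  4.75 -8.  ] turn units [-0.01 -0.01 -0.28]
orange [(np.int32(122), [375, 152, 12, 11], [380.4, 157.2])]
red side [(np.int32(2), [383, 166, 1, 2], [383.0, 166.5])]
red side0 [(np.int32(3), [382, 166, 2, 2], [382.7, 166.7])]
red top [(np.int32(47), [423, 226, 6, 8], [425.6, 229.4])]
```

View pics/t17z.png

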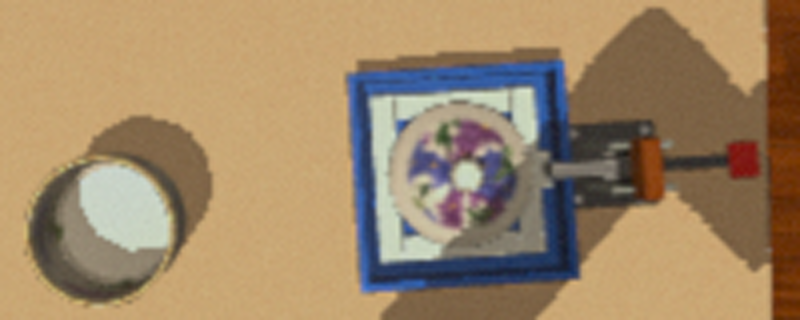

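View pics/s17z.png

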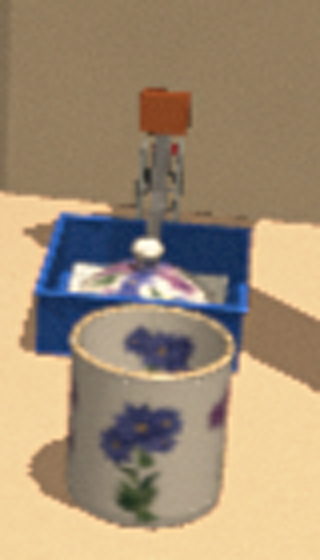

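The tray is fully down, with the grip at row 157.2. The pad is back at its start pixels, (383,166.5) in the side view and (425.6,229.4) in the top view. The lid is knob up and centred at about (357,234). I'll do a quick offset check and then hand in.

Run:
```python
from h import *
mt=bot.camera_model("top")
k=onz(mt,(240+467/4,190+176/4),.066); print(k.round(4),"dist to (.4428,.0255):",np.linalg.norm(k[:2]-[.4428,.0255]).round(4))
o=bot.get_obs(); print(o['clock'],np.round(o['joint_velocities'],3))
bot.job_done()
```

```text
[0.4415 0.0224 0.066 ] dist to (.4428,.0255): 0.0033
33.1333 [-0.001 -0.    -0.006 -0.    -0.001 -0.   ]
the job is handed in; nothing more can be done
```

The floral lid sits knob up on the tray at the bottom of the tub, and the pawl pad is back up. I handed the job in at 33.1 s of the 72 s allowed; no verdict was reported.

**Raising the tray:** I pulled it up by the grip from the 12 mm tooth.
- **First attempt:** I stopped just short of the top click, and lowering the tray showed it wasn't held. I let it settle on the 48 mm tooth to calibrate the height.
- **Second attempt:** I raised it again to about 1.2 mm above the top tooth, short of the end stop. It then held on the top tooth and I let go.
- **Pull force:** It reached about 21 N before two of the lower clicks, more than the 15 N given. No force showed against the end stop.

**Placing the lid:** I lifted it by its knob and lowered it onto the raised tray. It touched down within about 0.5 mm of the expected height.

**Sinking the tray:** I pressed the pad with about 6 to 7 N at most, against the 12 N limit, until the tray stopped sinking, and then released it.

**Last checks:**
- **Tray:** the grip's position in the side view matches fully down.
- **Pad:** it is back at its starting position in both the side and top views.
- **Lid:** it looks level and is about 3 mm from the tray's middle (limit 15 mm).
- **Jar:** it looks unmoved.
- **Burner cap and phone:** I never went near them, but I didn't measure their final positions.
- **Arm:** it is clear of everything and at rest.

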